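# Clear the portafilters, put the valves away and push the kit drawer home

### The job

The service-kit drawer stands open and cannot be used because portafilters have been left lying across it: first set each portafilter down the right way up on the black rubber mat, head and handle both on the mat, without dropping it. Then put away all the loose valves from the grey parts mat, lying flat on the drawer's floor - the brass steam valves in the left-hand compartment as seen from the robot, the black-coiled solenoid valves in the right-hand one - and last push the drawer fully home until its catch snaps in, without slamming it. Leave the tamper, the milk jug and the basket of beans where they stand.

Things in the scene. Friction and masses are not known exactly. Their poses are not given: they have to be found in the camera images.
- kit_drawer (a joint): How far the drawer stands open, in m: 0 = fully home, travel 0.225, starts 0.20 to 0.22 open. It slides towards the robot (the unit's -x) with about 1 N of friction and stays where it is left. About 20 to 10 mm from home a sprung ball catch resists (up to about 8 N); past that it snaps in by itself and is held at 0.
- unit_front (a point): Middle of the foot of the front plane of the low grey steel drawer unit (290 mm deep, 270 wide, 85 high, fixed on the bench); x points into the unit, away from the drawer front, z up. A rail 62 to 85 mm above the bench spans its front over the drawer, so nothing standing above the drawer's rim goes in. With the drawer home its panel stands 12 mm in front of this plane.
- drawer_face (a point): Centre of the outer face of the drawer's flat front panel (270 mm wide, 12 thick, 6 to 72 mm above the bench), 39 mm above the bench; moves with the drawer; x points into the unit. The drawer box behind it is 250 mm wide outside and 260 long, with 6 mm side walls and a 6 mm divider front to back down its middle, their rims 58 mm above the bench.
- drawer_pull (a point): Middle of the drawer's bar handle, a 10 mm round steel bar 100 mm long along y, 22 mm in front of the panel's outer face and 46 mm above the bench.
- bay_left (a point): On the floor (16 mm above the bench, 42 mm below the rims) of the drawer's left compartment as seen from the robot (+y): midway across, 100 mm behind the inside of the front panel; moves with the drawer; x to the back, z up. The floor reaches 58 mm to either side, 100 mm forward and 154 mm back; its part further back than the drawer's opening less 100 mm is under the unit's top.
- bay_right (a point): The same point of the right-hand compartment (-y side), which is the mirror image of the left one.
- tamp_mat: Black ribbed rubber mat, 200 (x) x 240 (y) x 6 mm, lying fixed on the bench to one side of the drawer (either side); origin at the centre of its underside, z up. Portafilters belong on it.
- parts_mat: Grey felt parts mat, 200 (x) x 240 (y) x 4 mm, fixed on the bench on the other side; origin at the centre of its underside. The loose valves lie on it at the start.
- portafilter1_head (a point): Centre, half-way up, of a portafilter's head: a steel cup 68 mm across, 30 high, flat underneath; z up, x along the handle. Whole thing 209 mm long, 0.36 to 0.54 kg. It lies across the rims of the open drawer, head about on the middle divider, handle over one side wall. One or two are there: may be absent.
- portafilter1_neck (a point): The same portafilter: middle of its flat-sided steel neck, 53 mm from the head's centre along the handle, near the centre of mass; neck 20 mm wide, 18 high, bare for 38 mm. 14 mm above the underside; x along the handle, z up.
- portafilter1_end (a point): The same portafilter: a point on the axis of its black handle (up to 28 mm thick), 170 mm from the head's centre and 5 mm short of the handle's end, 14 mm above the underside.
- portafilter2_head (a point): Centre, half-way up, of a portafilter's head: a steel cup 68 mm across, 30 high, flat underneath; z up, x along the handle. Whole thing 209 mm long, 0.36 to 0.54 kg. It lies across the rims of the open drawer, head about on the middle divider, handle over one side wall. One or two are there: may be absent.
- portafilter2_neck (a point): The same portafilter: middle of its flat-sided steel neck, 53 mm from the head's centre along the handle, near the centre of mass; neck 20 mm wide, 18 high, bare for 38 mm. 14 mm above the underside; x along the handle, z up.
- portafilter2_end (a point): The same portafilter: a point on the axis of its black handle (up to 28 mm thick), 170 mm from the head's centre and 5 mm short of the handle's end, 14 mm above the underside.
- steam_valve1_mid (a point): Centre, half-way up, of a steam valve: brass block 34 (x) x 30 (y) x 32 (z) mm with a brass hexagon and thin steel stem at one end and a steel hexagon nut at the other, 84 mm long in all along x, lying down (z up), 0.2 to 0.3 kg. Grip the block across y. May be absent.
- steam_valve2_mid (a point): Centre, half-way up, of a steam valve: brass block 34 (x) x 30 (y) x 32 (z) mm with a brass hexagon and thin steel stem at one end and a steel hexagon nut at the other, 84 mm long in all along x, lying down (z up), 0.2 to 0.3 kg. Grip the block across y. May be absent.
- steam_valve3_mid (a point): Centre, half-way up, of a steam valve: brass block 34 (x) x 30 (y) x 32 (z) mm with a brass hexagon and thin steel stem at one end and a steel hexagon nut at the other, 84 mm long in all along x, lying down (z up), 0.2 to 0.3 kg. Grip the block across y. May be absent.
- solenoid1_mid (a point): Centre, half-way up, of a solenoid valve's coil: black plastic block 44 (x) x 32 (y) x 36 (z) mm with a smaller brass block at its -x end (reaching x = -46 mm) and three flat terminals at its +x end (to 34 mm); lying down (z up), about 0.22 kg. Grip the coil across y. May be absent.
- solenoid2_mid (a point): Centre, half-way up, of a solenoid valve's coil: black plastic block 44 (x) x 32 (y) x 36 (z) mm with a smaller brass block at its -x end (reaching x = -46 mm) and three flat terminals at its +x end (to 34 mm); lying down (z up), about 0.22 kg. Grip the coil across y. May be absent.
- solenoid3_mid (a point): Centre, half-way up, of a solenoid valve's coil: black plastic block 44 (x) x 32 (y) x 36 (z) mm with a smaller brass block at its -x end (reaching x = -46 mm) and three flat terminals at its +x end (to 34 mm); lying down (z up), about 0.22 kg. Grip the coil across y. May be absent.
- tamper_mid (a point): Half-way up a coffee tamper standing on the bench, 58 mm across, 89 mm high. Bystander.
- milk_jug_mid (a point): Half-way up a steel milk jug standing on the bench, 84 mm across and 100 mm high, with a handle standing out some 25 mm. Bystander.
- filter_basket_mid (a point): Half-way up a steel filter basket full of coffee beans standing on the bench, 70 mm across the rim, 27 mm high. Bystander.
Things that resemble listed ones, but are neither listed nor needed, are in the scene too. Leave any blue or green look-alike of the part that bears solenoid1_mid alone. What is shaped like the part that bears portafilter1_head but orange is not meant.

How it is judged:
On the way, in this order (a step that is already met when the one before it is completed fails the run):
1. every portafilter has been cleared off the open drawer and lies right way up on the rubber mat (x of portafilter1_head in the frame of tamp_mat between -0.1 and 0.1 m and y of portafilter1_head in the frame of tamp_mat between -0.12 and 0.12 m and x of portafilter1_end in the frame of tamp_mat between -0.1 and 0.1 m and y of portafilter1_end in the frame of tamp_mat between -0.12 and 0.12 m and z of portafilter1_head in the frame of tamp_mat between 0.012 and 0.03 m and angle between each of portafilter1_head, portafilter2_head's own z axis and vertical below 0.2 rad and x of portafilter2_head in the frame of tamp_mat between -0.1 and 0.1 m and y of portafilter2_head in the frame of tamp_mat between -0.12 and 0.12 m and x of portafilter2_end in the frame of tamp_mat between -0.1 and 0.1 m and y of portafilter2_end in the frame of tamp_mat between -0.12 and 0.12 m and z of portafilter2_head in the frame of tamp_mat between 0.012 and 0.03 m and value of joint kit_drawer above 0.12 m), for 0.2 s.
2. every steam valve lies in the left compartment and every solenoid valve in the right one, the drawer still open (x of steam_valve1_mid in the frame of bay_left between -0.1 and 0.155 m and y of steam_valve1_mid in the frame of bay_left between -0.06 and 0.06 m and z of steam_valve1_mid in the frame of bay_left between 0.005 and 0.028 m and x of steam_valve2_mid in the frame of bay_left between -0.1 and 0.155 m and y of steam_valve2_mid in the frame of bay_left between -0.06 and 0.06 m and z of steam_valve2_mid in the frame of bay_left between 0.005 and 0.028 m and x of steam_valve3_mid in the frame of bay_left between -0.1 and 0.155 m and y of steam_valve3_mid in the frame of bay_left between -0.06 and 0.06 m and z of steam_valve3_mid in the frame of bay_left between 0.005 and 0.028 m and x of solenoid1_mid in the frame of bay_right between -0.1 and 0.155 m and y of solenoid1_mid in the frame of bay_right between -0.06 and 0.06 m and z of solenoid1_mid in the frame of bay_right between 0.005 and 0.028 m and x of solenoid2_mid in the frame of bay_right between -0.1 and 0.155 m and y of solenoid2_mid in the frame of bay_right between -0.06 and 0.06 m and z of solenoid2_mid in the frame of bay_right between 0.005 and 0.028 m and x of solenoid3_mid in the frame of bay_right between -0.1 and 0.155 m and y of solenoid3_mid in the frame of bay_right between -0.06 and 0.06 m and z of solenoid3_mid in the frame of bay_right between 0.005 and 0.028 m and value of joint kit_drawer above 0.05 m), for 0.2 s.
3. the drawer is home in its catch (value of joint kit_drawer below 0.003 m), for 0.3 s.
At the end, for the whole second after the job is handed in: Each portafilter at rest right way up (0.2 rad) on the rubber mat, head centre and handle end within its outline; each steam valve flat on the left compartment floor, each solenoid on the right one (centre under 28 mm above it); drawer home within 3 mm (x of portafilter1_head in the frame of tamp_mat between -0.1 and 0.1 m and y of portafilter1_head in the frame of tamp_mat between -0.12 and 0.12 m and x of portafilter1_end in the frame of tamp_mat between -0.1 and 0.1 m and y of portafilter1_end in the frame of tamp_mat between -0.12 and 0.12 m and z of portafilter1_head in the frame of tamp_mat between 0.012 and 0.03 m and angle between each of portafilter1_head, portafilter2_head's own z axis and vertical below 0.2 rad and x of portafilter2_head in the frame of tamp_mat between -0.1 and 0.1 m and y of portafilter2_head in the frame of tamp_mat between -0.12 and 0.12 m and x of portafilter2_end in the frame of tamp_mat between -0.1 and 0.1 m and y of portafilter2_end in the frame of tamp_mat between -0.12 and 0.12 m and z of portafilter2_head in the frame of tamp_mat between 0.012 and 0.03 m and x of steam_valve1_mid in the frame of bay_left between -0.1 and 0.155 m and y of steam_valve1_mid in the frame of bay_left between -0.06 and 0.06 m and z of steam_valve1_mid in the frame of bay_left between 0.005 and 0.028 m and x of steam_valve2_mid in the frame of bay_left between -0.1 and 0.155 m and y of steam_valve2_mid in the frame of bay_left between -0.06 and 0.06 m and z of steam_valve2_mid in the frame of bay_left between 0.005 and 0.028 m and x of steam_valve3_mid in the frame of bay_left between -0.1 and 0.155 m and y of steam_valve3_mid in the frame of bay_left between -0.06 and 0.06 m and z of steam_valve3_mid in the frame of bay_left between 0.005 and 0.028 m and x of solenoid1_mid in the frame of bay_right between -0.1 and 0.155 m and y of solenoid1_mid in the frame of bay_right between -0.06 and 0.06 m and z of solenoid1_mid in the frame of bay_right between 0.005 and 0.028 m and x of solenoid2_mid in the frame of bay_right between -0.1 and 0.155 m and y of solenoid2_mid in the frame of bay_right between -0.06 and 0.06 m and z of solenoid2_mid in the frame of bay_right between 0.005 and 0.028 m and x of solenoid3_mid in the frame of bay_right between -0.1 and 0.155 m and y of solenoid3_mid in the frame of bay_right between -0.06 and 0.06 m and z of solenoid3_mid in the frame of bay_right between 0.005 and 0.028 m and value of joint kit_drawer below 0.003 m and linear speed of each of portafilter1, portafilter2 below 0.03 m/s); the robot touches nothing.
It fails at once if the tamper is moved more than 30 mm (distance of tamper_mid from where it was at the start of the episode above 0.03 m).
It fails at once if the milk jug is moved more than 30 mm (distance of milk_jug_mid from where it was at the start of the episode above 0.03 m).
It fails at once if the filter basket is moved more than 30 mm (distance of filter_basket_mid from where it was at the start of the episode above 0.03 m).
It fails at once if the drawer is slammed (faster than 0.6 m/s) (velocity of joint kit_drawer below -0.6 m/s).
It fails at once if a portafilter is dropped on the mat (hits it with more than 90 N) (contact force between any of portafilter1, portafilter2 and tamp_mat above 90 N).
Of portafilter1, portafilter2 only 1 to 2 are there at a start; the rules pass over those that are not, and their reading is None.
Of steam_valve1, steam_valve2, steam_valve3, solenoid1, solenoid2, solenoid3 only 4 to 6 are there at a start; the rules pass over those that are not, and their reading is None.
At some moment in a run one of steam_valve1, steam_valve2, steam_valve3, solenoid1, solenoid2, solenoid3 may be knocked a few centimetres aside while the robot is not near it.
It also fails if it takes over 210 s, if anything falls off the work surface, if the arm or the gripper's body presses on something with over 40 N, if the wrist force passes 120 N, or if a joint passes its speed limit or range.

### The arm

A 6-joint arm with a two-finger parallel gripper is mounted at the origin on the work surface. World frame = base frame: x ahead of the robot, y to its left, z up, the work surface at z = 0. Lengths are in m, angles in rad, forces in N, time in s.
With the tool pointing down it reaches from about 0.275 to 0.975 m from the base axis. Payload 8.4 kg.
Tool frame: the origin (TCP) lies at the very end of the fingers, on their centre line; the grasp point (between the pads) lies 19 mm behind it (pinch_z is the distance from the TCP to the grasp point, in m); x points along the fingers, y is the direction in which the jaws open and shut, and the axes are right-handed (so a half turn about x gives the same grasp; the last joint's range is limited). The gripper opens to 92 mm and grips with 3 to 60 N. Pads are 20 mm wide; open, the fingers measure 128 mm over their backs; the gripper's body (75 mm by 189 mm) begins 69 mm behind the grasp point.
Start: joints at [-1.153, 0.353, 1.633, -0, 1.155, -0.002], TCP at [0.255, -0.571, 0.215] pointing down, gripper open.
Joint ranges: [-2.63, 2.63], [-0.92, 2.1], [0.06, 2.66], [-1.3, 4.44], [0, 2.69], [-3.02, 3.02]. Speed limits (rad/s): [2.22, 2.22, 2.79, 3.14, 3.14, 3.14].

### API

Orientations are given as [roll, pitch, yaw] about the fixed x, y, z axes, in that order (R = Rz(yaw) Ry(pitch) Rx(roll)).
In Python, from cell import * gives the robot as it stands. The module is installed in compiled form; this text tells all that it offers.
- The arm moves only by the shell command python3 -m handwheel 'ROWS' [OPENING] [FORCE]. ROWS is JSON, a list of rows, each a list of 4 numbers: the shift along the tool's x, y, z in m, then the turn about the tool's x in rad. In form: [[tx, ty, tz, roll], ...]. A call has 1 to 12 rows; each row shifts and turns the pose as measured when the row begins, along the tool's axes as they then stand; what a row does not reach is not made up. A row lasts 1/12 s, in which the tool goes at most 41.7 mm and 7.16 degrees, less where a joint would pass 70% of its speed; a pose out of reach is approached as far as the arm can. A call with a gripper value outside its range is refused whole. OPENING is the closure, from 0 (fully open) to 1 (shut), set as the call begins (- or left out, the last holds). The fingers move at their own pace and stop on an object; FORCE is the grip in N (left out, the last holds). Time passes only in rows, so rows that do not move let the fingers close. It gives the time, the measured TCP pose, the force and the opening at its end, in the units of the state.
- read_state(): the state, without advancing time (a new reading comes with each control period).
- snapshot(name): name is "scene" or "side" or "wrist"; returns a dict with "image" (420x560x3 uint8, red, green, blue), "camera_matrix" (3x3 intrinsics, pixels), "dist" ([k1, k2, p1, p2, k3] as OpenCV has them; the pictures are not rectified), "R" (3x3) and "t" (3): a world point X has camera coordinates R X + t; the wrist camera has in their place "tool_from_camera" (4x4, takes a point from camera to tool coordinates, whose origin is the TCP and whose axes are the tool frame's). Camera axes: x right, y down, z forward; pixel columns grow to the right and rows downward; lengths in m; the calibration is good to about 2 mm. A picture is of the moment at which its call begins: read the wrist's pose just before it. There is no depth.
- sign_off(): hands the job in, once; it reports no verdict.
Trained networks look in the newest picture that a camera, given by its name, has taken for a name from the list of things; names that differ only in an ending like _2 or _b are one class to them, and where a whole thing is asked for, a point or a joint stands for the part that bears it (a point fixed in the world has none). Each returns a list of dicts, best first, with "conf" (0 to 1); they miss things now and then, are a little off and sometimes report something else, mostly with a low value. They report only what shows in the picture. A call takes as long as a camera call. They do not tell look-alikes from the thing itself.
- recognise(camera, target): "point" ([column, row] in pixels, amid what is visible of it).
- spot_point(camera, target): "point" ([column, row] in pixels: a listed point, or the origin of a listed thing).
The state is a dict: "t": time; "q": joint angles; "dq": joint speeds; "joint_efforts": joint torques, N m; "ee_pos": TCP position; "tcp_rot": TCP orientation; "contact_force": force on the tool from outside, world axes, zero at the start; "torque": the same for the moment, N m; "grip_width": finger opening in m.
Only numpy, scipy, OpenCV 4.12 (cv2) and the standard library are available. Lean on these libraries where they do the work, as an engineer would, in place of code of your own. Each camera call takes 0.05 s, during which the arm holds its last target.

## Working session

There is one attempt and no reset: what is moved stays moved. The work goes in short steps, Python scripts to look and compute and a shell command to move; the robot and the scene stay as the last step left them, time stands still between calls to the robot, and variables do not carry over. Pictures are saved under pics/ and viewed, and the job is handed in when it is done.

```bash
ls; mkdir -p pics
python3 - <<'E'
from cell import *
import cv2
s=read_state(); print(s)
for n in ["scene","side","wrist"]:
    d=snapshot(n); cv2.imwrite(f"pics/{n}0.png",d["image"][:,:,::-1])
    print(n,d["camera_matrix"],d["dist"],d.get("R"),d.get("t"),d.get("tool_from_camera"))
E
```

```text
pics
{'t': 0.0, 'q': array([-1.15342083e+00,  3.53663251e-01,  1.63410036e+00, -1.78992590e-05,
        1.15519870e+00, -2.40422545e-03]), 'dq': array([ 0.00053709,  0.00178123, -0.00040431,  0.00079765, -0.00143622,
        0.00055552]), 'joint_efforts': array([-9.70658875e-04, -5.93855703e+01, -3.34212685e+01,  6.94659585e-02,
        2.31220684e-02, -1.09138928e-04]), 'ee_pos': array([ 0.25452244, -0.5703019 ,  0.21386871]), 'tcp_rot': array([-1.56125237,  1.56942657,  2.00012725]), 'contact_force': array([ 0.22843523,  0.7473329 , -0.13035809]), 'torque': array([ 0.00529954,  0.03146766, -0.03629725]), 'grip_width': 0.0919355192166578}
scene [[387.18300066   0.         274.34612486]
 [  0.         387.18300066 208.94485504]
 [  0.           0.           1.        ]] [-0.09058967  0.          0.          0.          0.        ] [[-0.71459329  0.69951173  0.00630711]
 [ 0.55044057  0.56782653 -0.61203612]
 [-0.43170778 -0.43388521 -0.79080466]] [ 0.29741898 -0.22955243  1.43177924] None
side [[521.14077522   0.         272.11464476]
 [  0.         521.14077522 209.6187365 ]
 [  0.           0.           1.        ]] [-0.18654738  0.          0.          0.          0.        ] [[-0.95687952 -0.29014698 -0.01401156]
 [-0.17470116  0.61334562 -0.77025103]
 [ 0.23207994 -0.7345896  -0.63758688]] [0.48411159 0.09149192 1.50000982] None
wrist [[310.89562442   0.         275.11605003]
 [  0.         310.89562442 211.61873901]
 [  0.           0.           1.        ]] [-0.05780326  0.          0.          0.          0.        ] None None [[ 9.75417183e-04 -2.86232517e-01  9.58159692e-01 -1.68071564e-01]
 [ 9.99999417e-01 -1.65318801e-04 -1.06739643e-03  1.41047305e-04]
 [ 4.63925377e-04  9.58160174e-01  2.86232189e-01 -8.17749119e-02]
 [ 0.00000000e+00  0.00000000e+00  0.00000000e+00  1.00000000e+00]]
```

View pics/scene0.png

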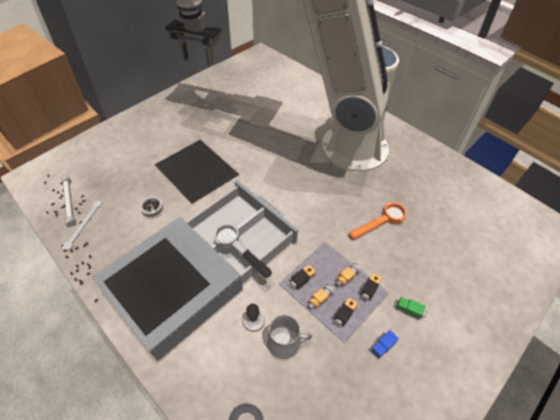

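View pics/side0.png

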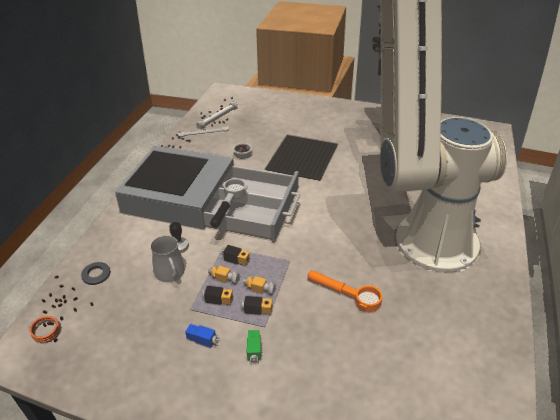

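View pics/wrist0.png

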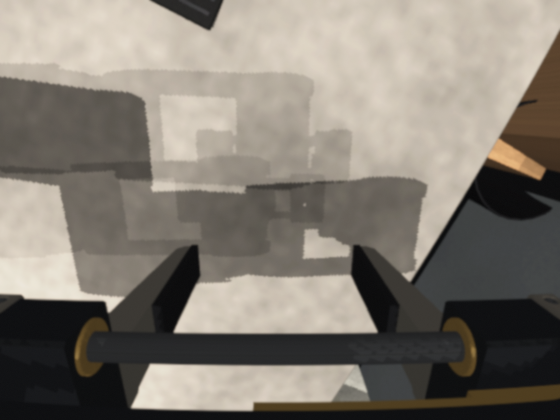

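Scene (560x420): the open drawer is at about (240,232). One steel portafilter lies on it, head (228,235), handle end (262,268). The black rubber mat is at (197,170), on the robot's right. The grey mat is at (335,290) and holds five parts, apparently 3 black-coiled and 2 brass. The orange portafilter look-alike (380,220) and the green and blue solenoid look-alikes (410,307), (386,343) are to be left alone.

```bash
cat > h.py <<'E'
from cell import *
import numpy as np, cv2
from scipy.spatial.transform import Rotation as Rn
def und(d,p):
    return cv2.undistortPoints(np.array(p,float).reshape(-1,1,2),d["camera_matrix"],np.array(d["dist"])).reshape(-1,2)
def camRT(d,s=None):
    if "R" in d and d["R"] is not None: return np.array(d["R"]),np.array(d["t"])
    T=np.eye(4); T[:3,:3]=Rn.from_euler("xyz",s["tcp_rot"]).as_matrix(); T[:3,3]=s["ee_pos"]
    C=T@np.array(d["tool_from_camera"]); Ci=np.linalg.inv(C); return Ci[:3,:3],Ci[:3,3]
def ray(d,p,s=None):
    R,t=camRT(d,s); u=und(d,p)[0]; o=-R.T@t; v=R.T@np.array([u[0],u[1],1]); return o,v
def onz(d,p,z,s=None):
    o,v=ray(d,p,s); return o+v*(z-o[2])/v[2]
def proj(d,X,s=None):
    R,t=camRT(d,s)
    return cv2.projectPoints(np.array(X,float).reshape(-1,1,3),cv2.Rodrigues(R)[0],t,d["camera_matrix"],np.array(d["dist"]))[0].reshape(-1,2)
def save(d,name): cv2.imwrite(f"pics/{name}.png",d["image"][:,:,::-1])
def yawof(s):
    R=Rn.from_euler("xyz",s["tcp_rot"]).as_matrix(); return R
E
python3 - <<'E'
from h import *
Z=dict(drawer_face=.039,drawer_pull=.046,unit_front=0,bay_left=.016,bay_right=.016,tamp_mat=0.0,parts_mat=0.0,portafilter1_head=.073,portafilter1_neck=.072,portafilter1_end=.072,steam_valve1_mid=.02,solenoid1_mid=.022,tamper_mid=.045,milk_jug_mid=.05,filter_basket_mid=.014)
for c in ["scene","side"]:
    d=snapshot(c); 
    for n,z in Z.items():
        for r in spot_point(c,n):
            if r["conf"]>.3: print(c,n,round(r["conf"],2),np.round(r["point"]),onz(d,r["point"],z).round(4))
R=yawof(read_state()); print(R.round(3))
E
```

```text
scene drawer_face 0.78 [263. 212.] [0.4722 0.0068 0.039 ]
scene drawer_pull 0.81 [269. 204.] [0.4418 0.0006 0.046 ]
scene unit_front 0.71 [212. 257.] [ 0.6746 -0.0009  0.    ]
scene bay_left 0.71 [366. 288.] [0.4369 0.3853 0.016 ]
scene bay_right 0.89 [226. 220.] [ 0.5655 -0.0645  0.016 ]
scene bay_right 0.51 [226. 237.] [ 0.6043 -0.0169  0.016 ]
scene tamp_mat 0.66 [194. 169.] [ 0.4945 -0.3259  0.    ]
scene parts_mat 0.67 [332. 288.] [0.4961 0.314  0.    ]
scene portafilter1_head 0.94 [228. 235.] [0.6181 0.0149 0.073 ]
scene portafilter1_head 0.76 [396. 213.] [0.2044 0.3057 0.073 ]
scene portafilter1_neck 0.57 [377. 222.] [0.2728 0.2856 0.072 ]
scene portafilter1_end 0.79 [268. 272.] [0.6175 0.1812 0.072 ]
scene portafilter1_end 0.65 [351. 238.] [0.3723 0.2667 0.072 ]
scene steam_valve1_mid 0.83 [317. 300.] [0.5629 0.3136 0.02  ]
scene solenoid1_mid 0.92 [412. 308.] [0.3985 0.5089 0.022 ]
scene solenoid1_mid 0.89 [387. 341.] [0.5186 0.5157 0.022 ]
scene solenoid1_mid 0.53 [365. 292.] [0.4505 0.3912 0.022 ]
scene solenoid1_mid 0.47 [284. 335.] [0.6953 0.3183 0.022 ]
scene tamper_mid
[... 1026 characters left out ...]
023 0.3033 0.072 ]
side portafilter1_end 0.66 [214. 222.] [0.6236 0.1764 0.072 ]
side portafilter1_end 0.37 [220. 204.] [0.6374 0.0934 0.072 ]
side steam_valve1_mid 0.56 [225. 276.] [0.5417 0.3169 0.02  ]
side solenoid1_mid 0.83 [206. 335.] [0.5161 0.5142 0.022 ]
side solenoid1_mid 0.62 [252. 352.] [0.3936 0.5297 0.022 ]
side solenoid1_mid 0.6 [253. 304.] [0.4364 0.3911 0.022 ]
side solenoid1_mid 0.53 [230. 200.] [0.6391 0.012  0.022 ]
side tamper_mid 0.86 [177. 233.] [0.7208 0.2204 0.045 ]
side filter_basket_mid 0.52 [242. 150.] [ 0.7009 -0.2764  0.014 ]
side filter_basket_mid 0.51 [302. 155.] [ 0.488  -0.3066  0.014 ]
[[-0.     0.408 -0.913]
 [-0.    -0.913 -0.408]
 [-1.     0.     0.   ]]
```

Run:
```python
import cv2
a=cv2.imread("pics/side0.png")[230:365,170:310]; b=cv2.imread("pics/scene0.png")[170:365,190:440]
cv2.imwrite("pics/c1.png",cv2.resize(a,None,fx=4,fy=4,interpolation=3)); cv2.imwrite("pics/c2.png",cv2.resize(b,None,fx=3,fy=3,interpolation=3))
```

```text
(no output)
```

View pics/c1.png

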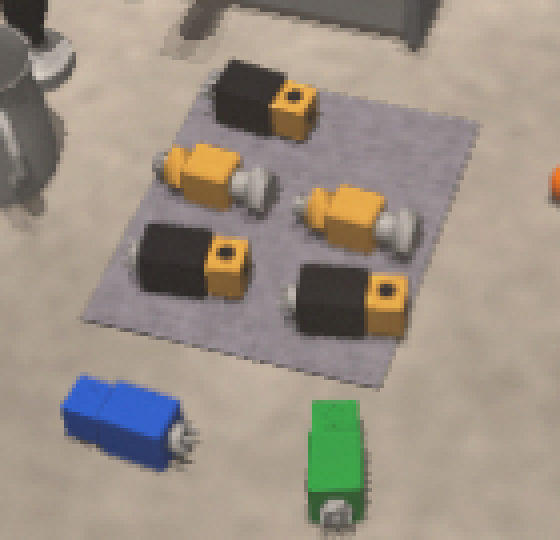

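View pics/c2.png

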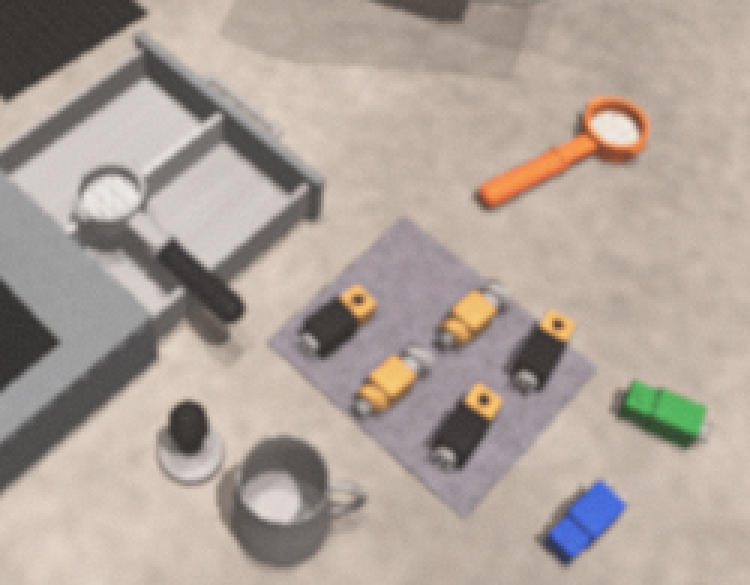

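Orange look-alike at (395,213), steel portafilter on the drawer at (228,235). The steel one is meant, because it is on the drawer and not orange. The enlarged crop confirms a single steel portafilter, and on the grey mat 3 black-coiled solenoids and 2 brass steam valves. The blue and green ones are off the mat. First I turn the jaws along x.

```bash
python3 -m handwheel '[[0,0,0,-0.116],[0,0,0,-0.116],[0,0,0,-0.116],[0,0,0,-0.116],[0,0,0,-0.116],[0,0,0,-0.116],[0,0,0,-0.116],[0,0,0,-0.116],[0,0,0,-0.116],[0,0,0,-0.116]]' 0.5 30; python3 -c "
from h import *
print(yawof(read_state()).round(3))"
```

```text
t: 2.58
ee_pos: [0.2548, -0.5707, 0.2146]
tcp_rot: [1.5, 1.571, -0.011]
contact_force: [-0.2, -0.2, -0.1]
grip_width: 0.0456
[[ 0.     0.998  0.06 ]
 [-0.     0.06  -0.998]
 [-1.     0.     0.   ]]
```

```bash
python3 -m handwheel '[[0,0.022,-0.034,0],[0,0.022,-0.034,0],[0,0.022,-0.034,0],[0,0.022,-0.034,0],[0,0.022,-0.034,0],[0,0.022,-0.034,0],[0,0.022,-0.034,0],[0,0.022,-0.034,0],[0,0.022,-0.034,0],[0,0.022,-0.034,0],[0,0.022,-0.034,0],[0,0.022,-0.034,0]]'; python3 -m handwheel '[[0,0.022,-0.034,0.03],[0,0.022,-0.034,0.03],[0,0.022,-0.034,0],[0,0.022,-0.034,0]]'
```

```text
t: 3.58
ee_pos: [0.4938, -0.1391, 0.2145]
tcp_rot: [0.548, 1.563, -0.962]
contact_force: [1.3, -0.4, -0.1]
grip_width: 0.0461
t: 3.92
ee_pos: [0.5795, 0.004, 0.2152]
tcp_rot: [0.777, 1.561, -0.796]
contact_force: [1.8, -1.0, 0.6]
grip_width: 0.046
```

```bash
cat > look.py <<'E'
from h import *
import sys,pickle
def look(name,targets,zs,cam="wrist",minc=.3):
    s=read_state(); d=snapshot(cam); save(d,name); pickle.dump((s,d),open(f"pics/{name}.pkl","wb"))
    R=yawof(s); print("tcp",s["ee_pos"].round(4),"yaw_y deg",np.degrees(np.arctan2(R[1,1],R[0,1])).round(2), "w",round(s["grip_width"],4),"tool y",R[:,1].round(3),"z",R[:,2].round(3))
    for n,z in zip(targets,zs):
        for r in spot_point(cam,n):
            if r["conf"]>minc: print(n,round(r["conf"],2),np.round(r["point"],1),onz(d,r["point"],z,s).round(4))
    return s,d
E
python3 - <<'E'
from look import *
look("w1",["portafilter1_head","portafilter1_neck","portafilter1_end","bay_left","bay_right","drawer_face","unit_front"],[.073,.072,.072,.016,.016,.039,0])
E
```

```text
tcp [0.5795 0.004  0.2152] yaw_y deg -0.1 w 0.046 tool y [ 1.    -0.002  0.007] z [-0.002 -1.     0.007]
portafilter1_head 0.62 [313.1 191.4] [0.6199 0.0133 0.073 ]
portafilter1_neck 0.64 [316.  136.9] [0.6212 0.0678 0.072 ]
portafilter1_end 0.71 [320.1   3.5] [0.6214 0.1849 0.072 ]
portafilter1_end 0.61 [263.5 130.8] [0.5699 0.0737 0.072 ]
bay_left 0.8 [264.2 134.3] [0.569  0.0674 0.016 ]
bay_left 0.41 [316.8 138. ] [0.6297 0.0632 0.016 ]
bay_left 0.35 [264.2 232. ] [ 0.5675 -0.0524  0.016 ]
bay_right 0.88 [265.7 234.3] [ 0.5694 -0.0555  0.016 ]
drawer_face 0.76 [168.  191.4] [0.4593 0.006  0.039 ]
unit_front 0.82 [353.  181.9] [0.6795 0.0082 0.    ]
unit_front 0.35 [3.183e+02 3.000e-01] [0.6292 0.2109 0.    ]
```

View pics/w1.png

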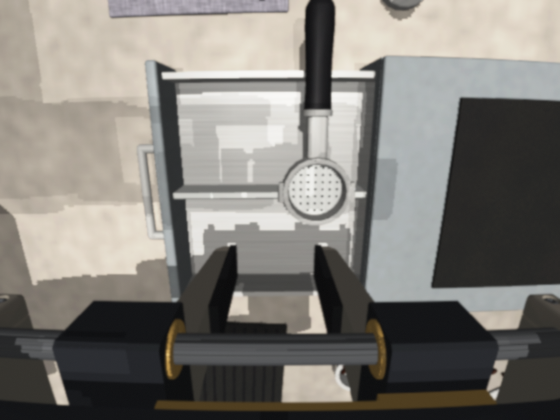

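The wrist view shows the steel portafilter right way up: head (315,190), neck (317,137), handle towards +y. The divider is at row 192. The neck lies at about (0.621, 0.067), and I'm going above it.

```bash
python3 -m handwheel '[[0,0.014,-0.021,0],[0.01,0.014,-0.021,0],[0.03,0.014,-0.021,0],[0.03,0,0,0],[0.03,0,0,0],[0,0,0,0]]' 0.55
python3 - <<'E'
from look import *
look("w2",["portafilter1_head","portafilter1_neck"],[.073,.072])
E
```

```text
t: 4.82
ee_pos: [0.6239, 0.0568, 0.1162]
tcp_rot: [1.129, 1.555, -0.457]
contact_force: [-1.9, 0.3, -0.4]
grip_width: 0.0412
tcp [0.6239 0.0568 0.1162] yaw_y deg -0.91 w 0.0412 tool y [ 1.    -0.016  0.014] z [-0.016 -1.     0.007]
portafilter1_head 0.63 [270.4 287.4] [0.6207 0.0141 0.073 ]
portafilter1_head 0.32 [211.  204.4] [0.5803 0.0812 0.073 ]
portafilter1_neck 0.78 [269.9 218.1] [0.6215 0.0698 0.072 ]
```

View pics/w2.png

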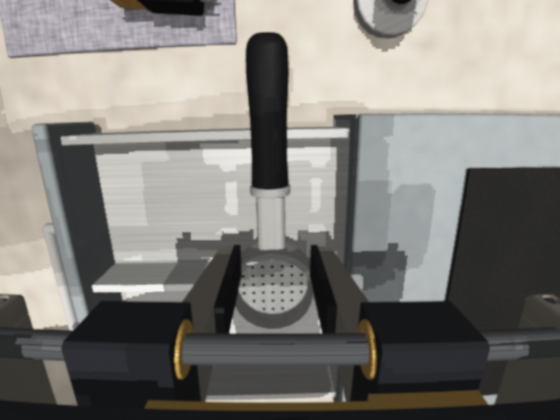

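The neck, at (270,218), is centred between the fingers but 11 mm further out in +y. I correct that and lower.

```bash
python3 -m handwheel '[[0,-0.0025,-0.012,0],[0.02,0,0,0],[0.02,0,0,0],[0.015,0,0,0],[0,0,0,0]]'; python3 -m handwheel '[[0,0,0,0],[0,0,0,0],[0,0,0,0],[0,0,0,0],[0,0,0,0]]' 1 45
```

```text
t: 5.38
ee_pos: [0.6354, 0.0706, 0.0814]
tcp_rot: [1.516, 1.526, -0.076]
contact_force: [-0.7, 0.2, 0.5]
grip_width: 0.0417
t: 5.8
ee_pos: [0.6385, 0.0724, 0.0886]
tcp_rot: [1.557, 1.517, -0.035]
contact_force: [0.2, -0.6, -0.7]
grip_width: 0.0097
```

```bash
python3 -m handwheel '[[0,0,0,0],[0,0,0,0]]' 0.5;  python3 - <<'E'
from look import *
s,d=look("w3",["portafilter1_head","portafilter1_neck"],[.073,.072])
print(s["q"].round(3),s["dq"].round(3),s["joint_efforts"].round(1))
E
```

```text
t: 5.97
ee_pos: [0.6387, 0.0724, 0.0892]
tcp_rot: [1.56, 1.516, -0.033]
contact_force: [0.1, 0.0, 0.3]
grip_width: 0.0212
tcp [0.6387 0.0724 0.0892] yaw_y deg -1.23 w 0.0212 tool y [ 0.998 -0.021  0.055] z [-0.022 -1.     0.001]
portafilter1_head 0.79 [263.1 322.9] [0.6304 0.0182 0.073 ]
portafilter1_neck 0.76 [257.7 258.2] [0.6286 0.0673 0.072 ]
[ 0.115  0.489  1.736 -0.011  0.862  0.143] [-0.    -0.003  0.002  0.     0.002  0.   ] [  0.  -63.5 -28.2   0.   -0.3   0. ]
```

View pics/w3.png

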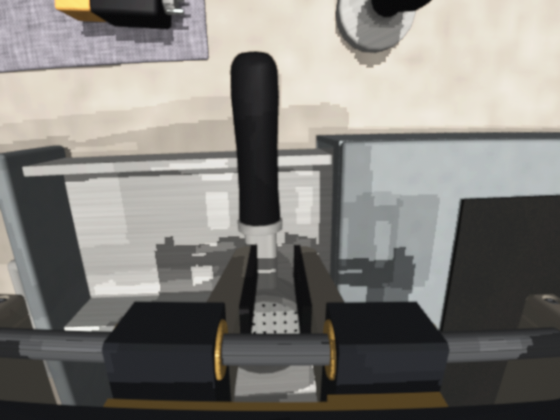

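```bash
python3 -m handwheel '[[-0.02,0,0,0]]' 0.5; python3 -m handwheel '[[-0.02,0,0,0]]';python3 -m handwheel '[[0,0,0,0]]';  python3 - <<'E'
from look import *
s,d=look("w4",["portafilter1_head","portafilter1_neck","portafilter1_end"],[.073,.072,.072])
s,d=look("s4",["portafilter1_head","portafilter1_neck","portafilter1_end"],[.073,.072,.072],"side")
print(s["q"].round(3),s["dq"].round(3),s["joint_efforts"].round(1))
E
```

```text
t: 6.2
ee_pos: [0.635, 0.0721, 0.1055]
tcp_rot: [1.539, 1.522, -0.053]
contact_force: [-1.0, -0.3, 0.2]
grip_width: 0.0403
t: 6.28
ee_pos: [0.6334, 0.072, 0.1251]
tcp_rot: [1.531, 1.525, -0.061]
contact_force: [-0.0, -0.5, 0.1]
grip_width: 0.0452
t: 6.37
ee_pos: [0.635, 0.0722, 0.128]
tcp_rot: [1.545, 1.521, -0.048]
contact_force: [1.7, -0.1, 0.8]
grip_width: 0.0461
tcp [0.635  0.0722 0.128 ] yaw_y deg -1.24 w 0.0461 tool y [ 0.999 -0.022  0.05 ] z [-0.022 -1.     0.001]
portafilter1_head 0.73 [267.8 296.9] [0.6309 0.0142 0.073 ]
portafilter1_neck 0.65 [264.3 238.2] [0.6297 0.0655 0.072 ]
portafilter1_end 0.64 [261.2  69.6] [0.6314 0.1859 0.072 ]
tcp [0.6328 0.0719 0.1241] yaw_y deg -1.24 w 0.0458 tool y [ 0.999 -0.022  0.045] z [-0.022 -1.     0.002]
portafilter1_head 0.95 [231.9 187.4] [0.63   0.0112 0.073 ]
portafilter1_head 0.62 [371.1 299. ] [0.153  0.3375 0.073 ]
portafilter1_head 0.6 [300.6 155.1] [ 0.4722 -0.2176  0.073 ]
portafilter1_head 0.5 [221.6 271.2] [0.5331 0.3498 0.073 ]
portafilter1_head 0.39 [280.7 207.9] [0.4591 0.0651 0.073 ]
portafilter1_neck 0.79 [350.5 291.6] [0.2057 0.3265 0.072 ]
portafilter1_neck 0.69 [226.2 200.8] [0.624  0.0764 0.072 ]
portafilter1_neck 0.64 [257.1 283.4] [0.4337 0.3632 0.072 ]
portafilter1_end 0.93 [310.1 276.7] [0.3128 0.3049 0.072 ]
portafilter1_end 0.92 [207.8 221.1] [0.6417 0.1771 0.072 ]
[ 0.115  0.443  1.72  -0.01   0.935  0.143] [ 0.002  0.007  0.001 -0.001  0.002 -0.   ] [ -0.  -62.8 -30.3   0.   -0.3   0. ]
```

View pics/s4.png

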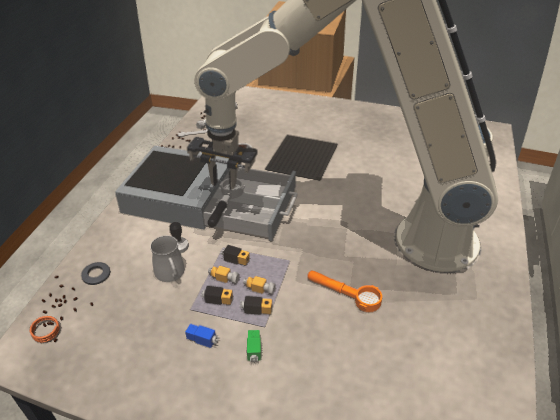

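My descent drifted in +x, tilted the tool slightly and nudged the portafilter about 9 mm. It still lies on the rims, neck now at about (0.629, 0.067). I go on in smaller steps and watch the drift.

```bash
python3 -m handwheel '[[0.005,-0.007,0.004,0]]' 0.5; python3 -m handwheel '[[0.01,0,0,0]]';python3 -m handwheel '[[0.01,0,0,0]]';python3 -m handwheel '[[0.005,0,0,0]]';python3 -m handwheel '[[0.0,0,0,0]]'
```

```text
t: 6.85
ee_pos: [0.6275, 0.0685, 0.1194]
tcp_rot: [1.538, 1.523, -0.054]
contact_force: [0.1, -0.0, -0.5]
grip_width: 0.0458
t: 6.93
ee_pos: [0.627, 0.068, 0.109]
tcp_rot: [1.533, 1.524, -0.059]
contact_force: [-0.3, -0.5, 0.4]
grip_width: 0.0456
t: 7.02
ee_pos: [0.6273, 0.0678, 0.0981]
tcp_rot: [1.535, 1.523, -0.058]
contact_force: [0.2, 0.0, -0.7]
grip_width: 0.0457
t: 7.1
ee_pos: [0.6265, 0.0675, 0.0911]
tcp_rot: [1.527, 1.525, -0.066]
contact_force: [0.2, 0.4, -0.3]
grip_width: 0.0457
t: 7.18
ee_pos: [0.6254, 0.0674, 0.0891]
tcp_rot: [1.517, 1.528, -0.076]
contact_force: [0.3, 0.1, 1.2]
grip_width: 0.0457
```

```bash
python3 -m handwheel '[[0.006,0.003,0,0]]'; python3 -m handwheel '[[0.008,0,0,0]]';python3 -m handwheel '[[0.008,0,0,0]]'
```

```text
t: 7.27
ee_pos: [0.6285, 0.0673, 0.083]
tcp_rot: [1.516, 1.528, -0.076]
contact_force: [-0.1, -0.2, -0.4]
grip_width: 0.0462
t: 7.35
ee_pos: [0.6298, 0.0673, 0.0747]
tcp_rot: [1.52, 1.527, -0.072]
contact_force: [0.3, -0.1, -0.3]
grip_width: 0.0458
t: 7.43
ee_pos: [0.6305, 0.0673, 0.0661]
tcp_rot: [1.523, 1.527, -0.07]
contact_force: [-0.5, -0.7, 0.1]
grip_width: 0.0461
```

```bash
python3 -m handwheel '[[0.004,0,0,0],[0,0,0,0]]'; python3 -m handwheel '[[0,0,0,0],[0,0,0,0],[0,0,0,0],[0,0,0,0],[0,0,0,0]]' 1 45;  python3 - <<'E'
from look import *
s,d=look("w5",["portafilter1_head","portafilter1_neck"],[.073,.072])
E
```

```text
t: 7.6
ee_pos: [0.6299, 0.0672, 0.0594]
tcp_rot: [1.512, 1.529, -0.08]
contact_force: [-0.2, -0.1, 0.1]
grip_width: 0.0461
t: 8.02
ee_pos: [0.6302, 0.0673, 0.0597]
tcp_rot: [1.511, 1.529, -0.081]
contact_force: [-0.0, 0.4, -3.5]
grip_width: 0.0199
tcp [0.6302 0.0673 0.0597] yaw_y deg -1.22 w 0.0199 tool y [ 0.999 -0.021  0.042] z [-0.021 -1.     0.003]
portafilter1_neck 0.93 [272.1 271.9] [0.6284 0.0673 0.072 ]
```

View pics/w5.png

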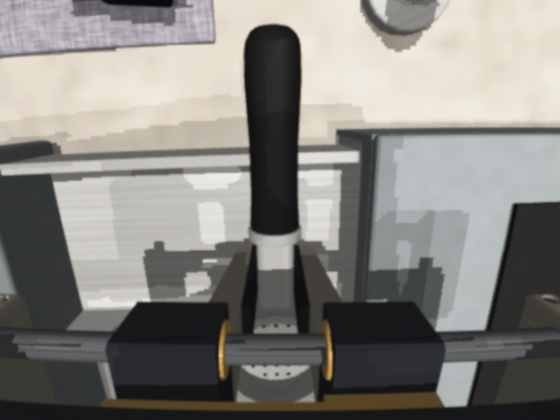

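The gripper holds the neck (19.9 mm). Now I lift gently and carry it to the rubber mat.

```bash
python3 -m handwheel '[[-0.005,0,0,0],[-0.01,0,0,0],[-0.015,0,0,0],[-0.02,0,0,0],[-0.02,0,0,0],[-0.01,0,0,0],[0,0,0,0]]'; python3 -m handwheel '[[0,-0.005,0.01,0],[0,-0.01,0.02,0],[0,-0.013,0.035,0],[0,-0.013,0.035,0],[0,-0.013,0.035,0],[0,-0.013,0.035,0],[0,-0.013,0.035,0],[0,-0.013,0.035,0],[0,-0.013,0.035,0],[0,-0.013,0.035,0]]'
```

```text
t: 8.75
ee_pos: [0.6228, 0.0673, 0.1425]
tcp_rot: [1.479, 1.537, -0.113]
contact_force: [1.1, -0.6, -4.4]
grip_width: 0.0199
t: 9.58
ee_pos: [0.487, -0.2473, 0.1316]
tcp_rot: [1.587, 1.543, 0.005]
contact_force: [0.4, -0.1, -6.0]
grip_width: 0.0202
```

```bash
python3 -m handwheel '[[0,0.002,0.03,0],[0,0.002,0.03,0],[0,0,0.02,0],[0,0,0.01,0],[0,0,0,0],[0,0,0,0]]'
python3 - <<'E'
from look import *
s,d=look("s6",["portafilter1_head","portafilter1_end"],[.073+.07,.072+.07],"side")
s,d=look("c6",["tamp_mat"],[0.0],"scene")
s,d=look("w6",["portafilter1_neck"],[.14])
E
```

```text
t: 10.08
ee_pos: [0.4783, -0.3475, 0.1255]
tcp_rot: [1.76, 1.552, 0.169]
contact_force: [-0.2, 0.1, -5.4]
grip_width: 0.0201
tcp [ 0.4783 -0.3475  0.1255] yaw_y deg -1.14 w 0.0201 tool y [ 1.    -0.02   0.018] z [-0.02  -1.    -0.003]
portafilter1_head 0.6 [316.1 113. ] [ 0.4611 -0.3866  0.143 ]
portafilter1_head 0.59 [369.6 302.4] [0.1531 0.4101 0.143 ]
portafilter1_end 0.94 [313. 274.] [0.2951 0.3588 0.142 ]
portafilter1_end 0.74 [296.4 135.4] [ 0.4895 -0.2251  0.142 ]
tcp [ 0.479  -0.3465  0.126 ] yaw_y deg -1.03 w 0.0198 tool y [ 1.    -0.018  0.019] z [-0.018 -1.    -0.003]
tamp_mat 0.73 [194.1 171.1] [ 0.5013 -0.3156  0.    ]
tamp_mat 0.65 [180.2 127.5] [ 0.3993 -0.5418 -0.    ]
tcp [ 0.4794 -0.3466  0.1264] yaw_y deg -1.0 w 0.0197 tool y [ 1.    -0.017  0.019] z [-0.017 -1.    -0.003]
portafilter1_neck 0.85 [273.8 271.3] [ 0.4789 -0.3456  0.14  ]
```

View pics/w6.png

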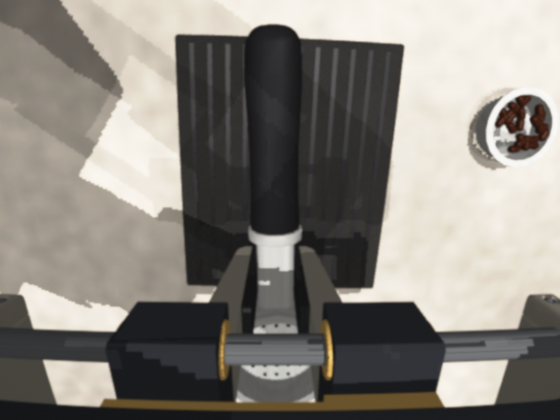

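View pics/s6.png

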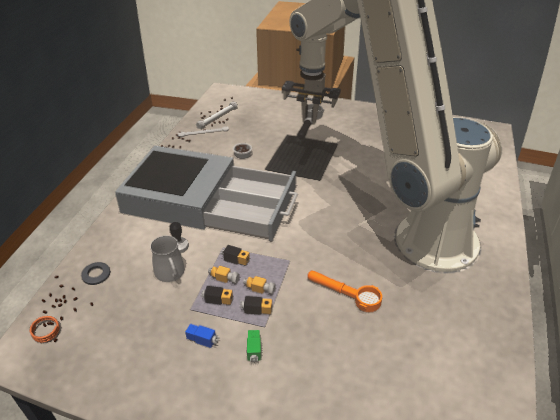

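The mat's corners in the wrist view are at (178,37), (403,44), (372,287), (190,287). I locate the mat from them.

Run:
```python
from h import *; import pickle
s,d=pickle.load(open("pics/w6.pkl","rb"))
P=[onz(d,p,.006,s)[:2] for p in [(178,37),(403,44),(372,287),(190,287)]]; print(np.round(P,4),np.mean(P,0).round(4))
d0,=[pickle.load(open("pics/s6.pkl","rb"))[1]]
print([onz(d0,p,.006)[:2].round(3) for p in [(281,137),(338,147),(323,176)]])
```

```text
[[ 0.4029 -0.1954]
 [ 0.5951 -0.2029]
 [ 0.5834 -0.4367]
 [ 0.3917 -0.431 ]] [ 0.4933 -0.3165]
[array([ 0.597, -0.414]), array([ 0.379, -0.404]), array([ 0.392, -0.214])]
```

```bash
python3 -m handwheel '[[0.005,0.01,0,0],[0.012,0,0,0],[0.015,0,0,0],[0.015,0,0,0],[0.015,0,0,0],[0.012,0,0,0],[0.008,0,0,0],[0.004,0,0,0]]'; python3 -m handwheel '[[0.004,0,0,0],[0,0,0,0]]'
```

```text
t: 11.1
ee_pos: [0.4958, -0.3449, 0.0342]
tcp_rot: [1.591, 1.548, 0.007]
contact_force: [-0.2, -0.2, -4.6]
grip_width: 0.0195
t: 11.27
ee_pos: [0.4954, -0.3441, 0.0282]
tcp_rot: [1.657, 1.55, 0.074]
contact_force: [-0.1, 0.1, -4.3]
grip_width: 0.0198
```

```bash
python3 -m handwheel '[[0.006,0,0,0],[0.005,0,0,0]]'; python3 -m handwheel '[[0.004,0,0,0],[0.002,0,0,0]]'
```

```text
t: 11.43
ee_pos: [0.4968, -0.3448, 0.0179]
tcp_rot: [1.584, 1.548, 0.001]
contact_force: [-0.2, -0.0, -5.3]
grip_width: 0.0196
t: 11.6
ee_pos: [0.4973, -0.3451, 0.0115]
tcp_rot: [1.56, 1.547, -0.023]
contact_force: [-1.4, -0.7, -4.9]
grip_width: 0.0196
```

```bash
python3 -m handwheel '[[0.002,0,0,0]]'; python3 -m handwheel '[[0.002,0,0,0]]'; python3 -m handwheel '[[0.0015,0,0,0]]'
```

```text
t: 11.68
ee_pos: [0.4974, -0.3452, 0.0094]
tcp_rot: [1.554, 1.547, -0.03]
contact_force: [0.5, -0.6, -4.6]
grip_width: 0.0195
t: 11.77
ee_pos: [0.4976, -0.3453, 0.0073]
tcp_rot: [1.548, 1.546, -0.035]
contact_force: [-3.3, 0.9, 13.9]
grip_width: 0.0197
t: 11.85
ee_pos: [0.4976, -0.3453, 0.0072]
tcp_rot: [1.559, 1.547, -0.024]
contact_force: [-11.0, 6.6, 34.3]
grip_width: 0.0195
```

It is touching down, so I release.

```bash
python3 -m handwheel '[[-0.001,0,0,0],[0,0,0,0],[0,0,0,0]]' 0.5; python3 -m handwheel '[[-0.01,0,0,0],[-0.02,0,0,0],[-0.03,0,0,0],[-0.03,0,0,0],[-0.03,0,0,0],[-0.03,0,0,0],[0,0,0,0]]'
python3 - <<'E'
from look import *
s,d=look("w7",["portafilter1_head","portafilter1_end"],[.021,.020])
E
```

```text
t: 12.1
ee_pos: [0.4992, -0.3465, 0.0106]
tcp_rot: [1.476, 1.543, -0.107]
contact_force: [-0.7, 1.0, 0.2]
grip_width: 0.0373
t: 12.68
ee_pos: [0.495, -0.3461, 0.17]
tcp_rot: [1.473, 1.543, -0.11]
contact_force: [1.5, 0.2, 0.2]
grip_width: 0.046
tcp [ 0.495  -0.3461  0.17  ] yaw_y deg -0.73 w 0.046 tool y [ 1.    -0.013  0.028] z [-0.013 -1.     0.003]
portafilter1_head 0.57 [272.  245.1] [ 0.4954 -0.3982  0.021 ]
portafilter1_end 0.76 [273.4  74.6] [ 0.4996 -0.2238  0.02  ]
```

View pics/w7.png

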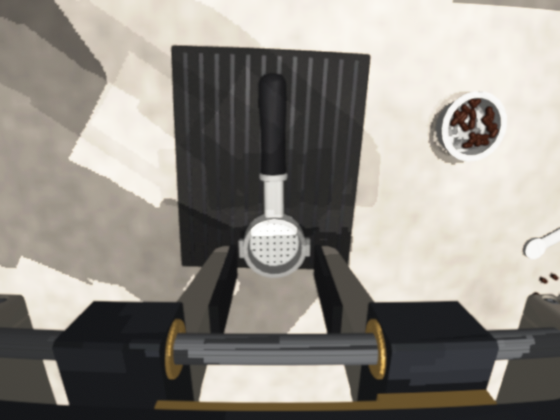

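The portafilter lies right way up on the mat: head (273,245), handle end (272,75), both inside the outline. Next I cross to the parts mat and turn the jaws across y.

```bash
python3 -m handwheel '[[-0.01,0,-0.015,0],[-0.01,0,-0.03,0],[-0.01,0,-0.04,0],[-0.01,0,-0.04,0],[0,0,-0.04,0],[0,0,-0.04,0],[0,0,-0.04,0],[0,0,-0.04,0],[0,0,-0.04,0],[0,0,-0.04,0],[0,0,-0.04,0],[0,0,-0.04,0]]'; python3 -m handwheel '[[0,0,-0.04,0],[0,0,-0.04,0],[0,0,-0.04,0],[0,0,-0.04,0],[0,0,-0.03,0],[0,0,-0.015,0],[0,0,0,0]]'; python3 -m handwheel '[[0,0,0,-0.06],[0,0,0,-0.12],[0,0,0,-0.12],[0,0,0,-0.12],[0,0,0,-0.12],[0,0,0,-0.12],[0,0,0,-0.12],[0,0,0,-0.12],[0,0,0,-0.12],[0,0,0,-0.12],[0,0,0,-0.12],[0,0,0,-0.12]]';  python3 - <<'E'
from look import *
s,d=look("w8",[],[])
E
```

```text
t: 13.83
ee_pos: [0.4849, 0.116, 0.1957]
tcp_rot: [-2.663, 1.562, 2.025]
contact_force: [0.7, -0.0, -0.2]
grip_width: 0.0461
t: 14.42
ee_pos: [0.4768, 0.3371, 0.1894]
tcp_rot: [-1.705, 1.552, 2.99]
contact_force: [-0.4, 0.1, -0.5]
grip_width: 0.0455
t: 15.42
ee_pos: [0.4611, 0.3258, 0.1765]
tcp_rot: [-2.635, 1.522, -2.788]
contact_force: [0.3, -0.6, -0.4]
grip_width: 0.0461
tcp [0.4611 0.3258 0.1765] yaw_y deg 81.27 w 0.0461 tool y [ 0.152  0.988 -0.024] z [ 0.987 -0.153 -0.042]
```

```bash
python3 -m handwheel '[[-0.02,0,-0.01,-0.05],[-0.02,0,-0.01,-0.05],[-0.02,0,-0.01,-0.04],[-0.01,0,0,0],[0,0,0,0]]' 0.3;  python3 - <<'E'
from look import *
s,d=look("w9",["solenoid1_mid","steam_valve1_mid","parts_mat"],[.022,.020,0.004])
s,d=look("s9",["solenoid1_mid","steam_valve1_mid"],[.022,.020],"side")
s,d=look("c9",["solenoid1_mid","steam_valve1_mid"],[.022,.020],"scene")
E
```

```text
t: 15.88
ee_pos: [0.4293, 0.3246, 0.2452]
tcp_rot: [-2.71, 1.51, -2.723]
contact_force: [0.6, 0.1, 0.6]
grip_width: 0.0645
tcp [0.4293 0.3246 0.2452] yaw_y deg 89.31 w 0.0645 tool y [ 0.012  1.    -0.026] z [ 0.998 -0.013 -0.056]
solenoid1_mid 0.78 [428.5 166.6] [0.3956 0.5146 0.022 ]
solenoid1_mid 0.68 [331.1 164. ] [0.3917 0.3905 0.022 ]
solenoid1_mid 0.63 [419.7 255.1] [0.515  0.5147 0.022 ]
steam_valve1_mid 0.64 [274.4 275.8] [0.5451 0.317  0.02  ]
parts_mat 0.84 [274.  233.4] [0.4885 0.3167 0.004 ]
tcp [0.4288 0.3241 0.2425] yaw_y deg 89.4 w 0.0645 tool y [ 0.01   1.    -0.028] z [ 0.998 -0.012 -0.059]
solenoid1_mid 0.83 [269.2 307.6] [0.3951 0.3896 0.022 ]
solenoid1_mid 0.73 [201.6 335.7] [0.5243 0.5189 0.022 ]
solenoid1_mid 0.55 [253.5 349.4] [0.393  0.5204 0.022 ]
solenoid1_mid 0.48 [289.  204.2] [ 0.4569 -0.0186  0.022 ]
steam_valve1_mid 0.87 [222.1 273.3] [0.5512 0.3106 0.02  ]
steam_valve1_mid 0.74 [242.2 212.9] [0.5828 0.0582 0.02  ]
tcp [0.4288 0.3242 0.2427] yaw_y deg 89.45 w 0.0642 tool y [ 0.01   1.    -0.028] z [ 0.998 -0.011 -0.059]
solenoid1_mid 0.86 [385.7 341.1] [0.5226 0.5132 0.022 ]
solenoid1_mid 0.79 [413.2 305.5] [0.3901 0.5084 0.022 ]
solenoid1_mid 0.55 [372.8 279.3] [0.4049 0.3822 0.022 ]
steam_valve1_mid 0.63 [318.3 296.8] [0.5526 0.3095 0.02  ]
```

View pics/w9.png

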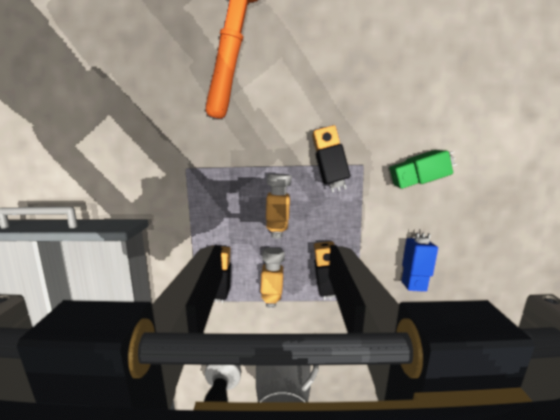

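The wrist view shows the nearest solenoid has been knocked: coil (332,163), brass (325,135), now turned. Steam valves are at (277,212) and (272,282), and two more solenoids are partly hidden behind the fingers. An enlarged crop will give edges.

Run:
```python
import cv2
a=cv2.imread("pics/w9.png")[110:310,180:380]
cv2.imwrite("pics/c9w.png",cv2.resize(a,None,fx=3,fy=3,interpolation=3))
a=cv2.imread("pics/s9.png")[235:335,180:310]
cv2.imwrite("pics/c9s.png",cv2.resize(a,None,fx=5,fy=5,interpolation=3))
```

```text
(no output)
```

View pics/c9w.png

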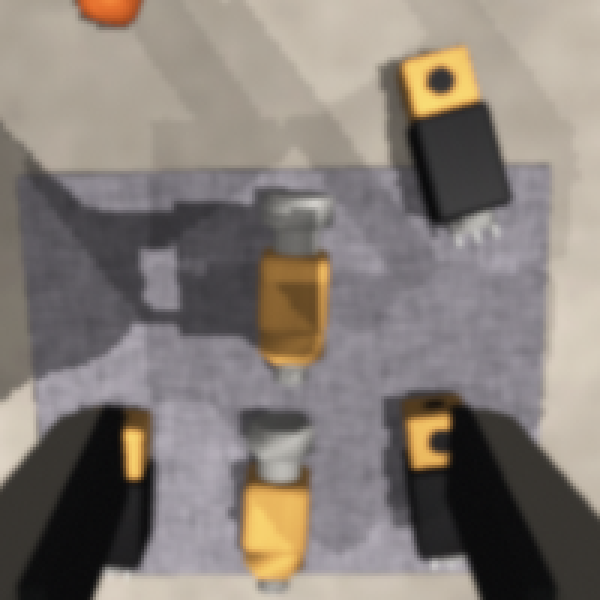

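View pics/c9s.png

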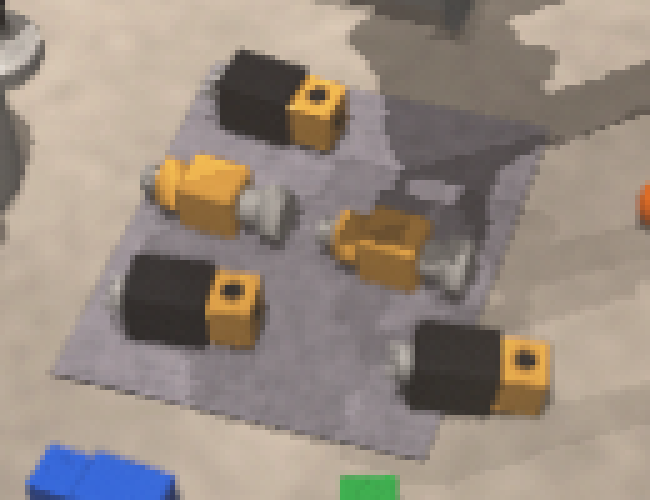

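Run:
```python
from h import *; import pickle
s,d=pickle.load(open("pics/w9.pkl","rb"))
def q(name,p,z): print(name,onz(d,p,z,s).round(4))
f=lambda x,y:(180+x/3-.33,110+y/3-.33)
q("A",f(295,300),.036); q("A nut",f(300,205),.03);q("Astem",f(291,375),.022)
q("B",f(277,510),.036); q("B nut",f(280,425),.03);q("Bstem",f(272,585),.022)
q("S1",f(463,157),.04); q("S1 hole",f(440,80),.036)
q("S2 hole r",f(440,440),.036)
s,d=pickle.load(open("pics/s9.pkl","rb"))
g=lambda x,y:(180+x/5-.4,235+y/5-.4)
q("sS3 hole",g(318,95),.034);q("sS3 coil",g(263,80),.04)
q("sS2 hole",g(232,290),.034);q("sS2 coil",g(170,280),.04)
q("sS1 hole",g(525,360),.034);q("sS1 coil",g(460,345),.04)
q("sB",g(213,172),.036);q("sA",g(385,232),.036)
```

```text
A [0.4472 0.3232 0.036 ]
A nut [0.4079 0.3256 0.03  ]
Astem [0.4846 0.3208 0.022 ]
B [0.5432 0.3142 0.036 ]
B nut [0.5052 0.3159 0.03  ]
Bstem [0.5887 0.3107 0.022 ]
S1 [0.3879 0.3912 0.04  ]
S1 hole [0.3576 0.3819 0.036 ]
S2 hole r [0.5101 0.3857 0.036 ]
sS3 hole [0.5163 0.2369 0.034 ]
sS3 coil [0.5469 0.24   0.04  ]
sS2 hole [0.5117 0.383  0.034 ]
sS2 coil [0.5421 0.3906 0.04  ]
sS1 hole [0.3564 0.3854 0.034 ]
sS1 coil [0.3885 0.3899 0.04  ]
sB [0.55   0.3096 0.036 ]
sA [0.4488 0.3248 0.036 ]
```

```bash
cat > go.py <<'E'
import sys; from h import *
s=read_state(); R=yawof(s); T=np.array([float(a) for a in sys.argv[1:4]])
print("tool delta",(R.T@(T-s["ee_pos"])).round(4),"yaw_y",np.degrees(np.arctan2(R[1,1],R[0,1])).round(1),"toolx",R[:,0].round(3))
if len(sys.argv)>4:
    dy=(float(sys.argv[4])-np.degrees(np.arctan2(R[1,1],R[0,1])))%360; dy=dy-360 if dy>180 else dy
    print("roll",-np.radians(dy).round(3))
E
python3 go.py .447 .3235 .09 86.5
```

```text
tool delta [0.1518 0.0034 0.027 ] yaw_y 89.5 toolx [-0.058 -0.027 -0.998]
roll 0.052
```

```bash
python3 -m handwheel '[[0.01,0.003,0.013,0.025],[0.02,0,0.013,0.025],[0.025,0,0,0],[0.025,0,0,0],[0.025,0,0,0],[0.02,0,0,0],[0.015,0,0,0],[0.007,0,0,0],[0,0,0,0]]' 0.45; python3 go.py .447 .323 .03 86.5
```

```text
t: 17.13
ee_pos: [0.4492, 0.3241, 0.0889]
tcp_rot: [-2.663, 1.51, -2.727]
contact_force: [0.4, 0.5, -0.0]
grip_width: 0.0504
tool delta [0.059  0.0004 0.001 ] yaw_y 86.4 toolx [-0.055 -0.024 -0.998]
roll -0.002
```

```bash
python3 -m handwheel '[[0.015,0,0,0],[0.02,0,0,0],[0.015,0,0,0],[0.01,0,0,0],[0,0,0,0]]'; python3 go.py .447 .323 .008 86.5
```

```text
t: 17.55
ee_pos: [0.4492, 0.3249, 0.0309]
tcp_rot: [-2.687, 1.517, -2.751]
contact_force: [-0.7, -0.1, 0.7]
grip_width: 0.0505
tool delta [ 0.0231 -0.0015 -0.0009] yaw_y 86.3 toolx [-0.05  -0.021 -0.999]
roll -0.003
```

```bash
python3 -m handwheel '[[0.01,-0.001,-0.001,0],[0.008,0,0,0],[0.004,0,0,0]]'; python3 -m handwheel '[[0,0,0,0],[0,0,0,0],[0,0,0,0],[0,0,0,0]]' 1 40;  python3 - <<'E'
from look import *
s,d=look("w10",[],[])
E
```

```text
t: 17.8
ee_pos: [0.449, 0.3249, 0.0103]
tcp_rot: [-2.708, 1.521, -2.772]
contact_force: [0.6, -0.1, 1.0]
grip_width: 0.0505
t: 18.13
ee_pos: [0.4488, 0.3246, 0.0103]
tcp_rot: [-2.697, 1.52, -2.762]
contact_force: [-0.3, -0.6, -3.0]
grip_width: 0.0298
tcp [0.4488 0.3246 0.0103] yaw_y deg 86.34 w 0.0298 tool y [ 0.064  0.998 -0.022] z [ 0.997 -0.065 -0.046]
```

View pics/w10.png

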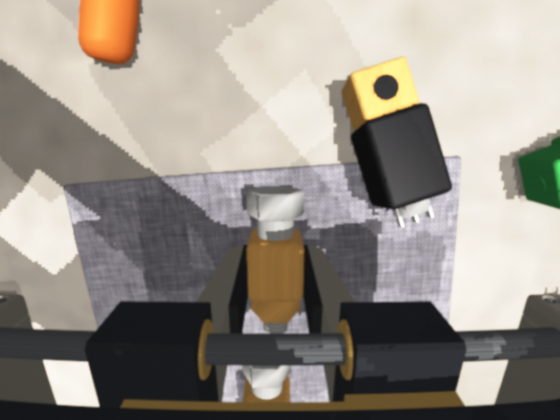

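The steam valve is held across its block (29.8 mm). I lift it and move over the left compartment.

```bash
python3 -m handwheel '[[-0.01,0,0,0],[-0.02,0,0,0],[-0.025,0,0,0],[-0.025,0,0,0],[-0.025,0,0,0],[-0.02,0,0,0],[-0.01,0,0,0]]'; python3 go.py .615 .066 .14 90
```

```text
t: 18.77
ee_pos: [0.4533, 0.3261, 0.1519]
tcp_rot: [-2.687, 1.516, -2.752]
contact_force: [0.7, -0.0, -2.6]
grip_width: 0.0297
tool delta [ 0.0091 -0.2489  0.1787] yaw_y 86.3 toolx [-0.051 -0.021 -0.998]
roll -0.064
```

```bash
python3 -m handwheel '[[0,-0.015,0.01,0],[0,-0.03,0.021,0],[0,-0.033,0.024,0],[0,-0.033,0.024,0],[0,-0.033,0.024,0],[0,-0.033,0.024,0],[0,-0.03,0.022,0],[0,-0.02,0.015,0],[0,-0.015,0.01,0],[0,-0.008,0.004,0],[0,0,0,0],[0,0,0,0]]'; python3 go.py .615 .066 .1 90;python3 - <<'E'
from look import *
s,d=look("w11",["bay_left","bay_right","drawer_face"],[.016,.016,.039])
E
```

```text
t: 19.77
ee_pos: [0.6219, 0.0562, 0.1547]
tcp_rot: [-2.757, 1.525, -2.819]
contact_force: [0.0, 0.7, -2.2]
grip_width: 0.0297
tool delta [ 0.0548  0.0103 -0.0051] yaw_y 86.5 toolx [-0.044 -0.015 -0.999]
roll -0.061
tcp [0.6219 0.0562 0.1547] yaw_y deg 86.48 w 0.0297 tool y [ 0.061  0.998 -0.017] z [ 0.997 -0.062 -0.043]
bay_left 0.72 [286.3 164.2] [0.5792 0.068  0.016 ]
bay_right 0.82 [165.2 171.6] [ 0.5789 -0.0544  0.016 ]
drawer_face 0.78 [206.9  38.9] [0.466  0.0059 0.039 ]
```

View pics/w11.png

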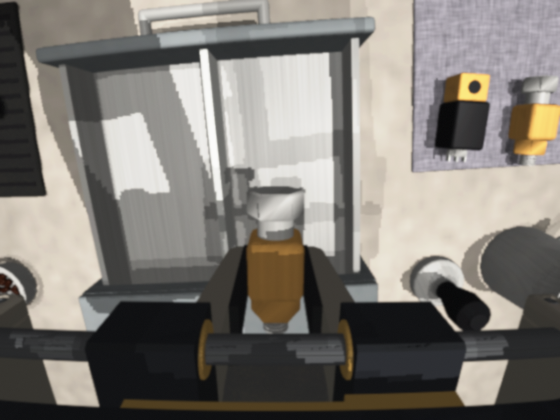

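The wrist view shows the left compartment to the right of the divider (line at column 210), with its outer wall at column 355. The steam valve is held level above it.

```bash
python3 -m handwheel '[[0.01,0.005,-0.002,-0.03],[0.02,0.005,-0.002,-0.03],[0.02,0,0,0],[0.015,0,0,0],[0.007,0,0,0],[0,0,0,0]]'; python3 go.py .616 .067 .025 90
```

```text
t: 20.47
ee_pos: [0.6128, 0.0738, 0.0794]
tcp_rot: [-2.841, 1.528, -2.823]
contact_force: [0.3, 0.1, -2.6]
grip_width: 0.0295
tool delta [ 0.0543 -0.0062  0.0053] yaw_y 91.0 toolx [-0.041 -0.014 -0.999]
roll 0.018
```

```bash
python3 -m handwheel '[[0.01,-0.004,0.005,0],[0.015,-0.001,0,0],[0.015,0,0,0],[0.01,0,0,0],[0.003,0,0,0]]'; python3 go.py .616 .067 .022 90
```

```text
t: 20.88
ee_pos: [0.6191, 0.0694, 0.0256]
tcp_rot: [-2.814, 1.533, -2.792]
contact_force: [-0.2, -0.3, -1.9]
grip_width: 0.0296
tool delta [ 0.0038 -0.0023 -0.003 ] yaw_y 91.3 toolx [-0.035 -0.013 -0.999]
roll 0.022
```

```bash
python3 -m handwheel '[[0.003,0,0,0],[0.001,0,0,0]]'; python3 -m handwheel '[[0,0,0,0],[0,0,0,0]]' 0.5;python3 -m handwheel '[[-0.01,0,0,0],[-0.015,0,0,0],[-0.025,0,0,0],[-0.025,0,0,0],[-0.025,0,0,0],[-0.025,0,0,0],[-0.01,0,0,0]]'
python3 - <<'E'
from look import *
s,d=look("w12",["steam_valve1_mid","bay_left"],[.032,.016])
E
```

```text
t: 21.05
ee_pos: [0.6201, 0.0693, 0.0221]
tcp_rot: [-2.805, 1.534, -2.783]
contact_force: [-1.2, -0.5, 7.4]
grip_width: 0.0298
t: 21.22
ee_pos: [0.6217, 0.0694, 0.0236]
tcp_rot: [-2.785, 1.537, -2.763]
contact_force: [0.2, -0.0, 0.7]
grip_width: 0.041
t: 21.8
ee_pos: [0.6258, 0.0711, 0.1684]
tcp_rot: [-2.786, 1.537, -2.763]
contact_force: [0.6, -0.4, 0.7]
grip_width: 0.0458
tcp [0.6258 0.0711 0.1684] yaw_y deg 91.31 w 0.0458 tool y [-0.023  1.    -0.012] z [ 0.999  0.023 -0.032]
steam_valve1_mid 0.62 [513.4 134.8] [0.5475 0.3038 0.032 ]
bay_left 0.83 [275.8 159.1] [0.5803 0.0694 0.016 ]
```

View pics/w12.png

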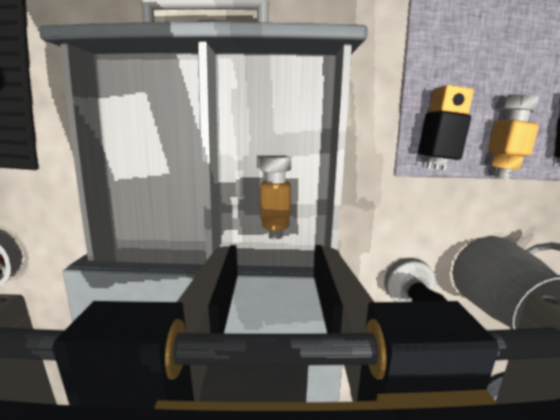

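Steam valve A lies flat in the left compartment at (275,195). Now steam valve B at about (0.546, 0.313).

```bash
python3 go.py .546 .313 .14 86.5; python3 -m handwheel '[[0,0.015,-0.005,0.02],[0,0.03,-0.01,0.02],[0,0.033,-0.012,0.02],[0,0.033,-0.012,0.02],[0,0.033,-0.012,0],[0,0.03,-0.01,0],[0.005,0.025,-0.01,0],[0.01,0.015,-0.005,0],[0.01,0.01,0,0],[0,0,0,0]]' 0.45;  python3 go.py .546 .313 .08 86.5
python3 - <<'E'
from look import *
s,d=look("w13",["steam_valve1_mid"],[.02])
E
```

```text
tool delta [ 0.0242  0.2441 -0.072 ] yaw_y 91.3 toolx [-0.034 -0.013 -0.999]
roll 0.084
t: 22.78
ee_pos: [0.5427, 0.3011, 0.1183]
tcp_rot: [-2.703, 1.509, -2.769]
contact_force: [0.0, -0.3, -1.2]
grip_width: 0.0503
tool delta [0.0378 0.0131 0.0047] yaw_y 86.3 toolx [-0.058 -0.023 -0.998]
roll -0.004
tcp [0.5427 0.3011 0.1183] yaw_y deg 86.28 w 0.0503 tool y [ 0.065  0.998 -0.026] z [ 0.996 -0.066 -0.056]
steam_valve1_mid 0.73 [219.9 401.7] [0.7445 0.2256 0.02  ]
steam_valve1_mid 0.62 [290.1 223.8] [0.5483 0.3121 0.02  ]
```

View pics/w13.png

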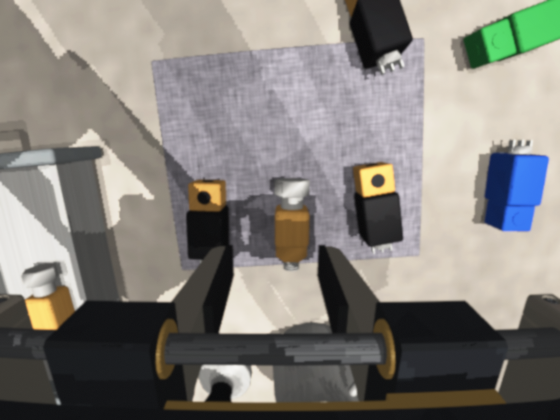

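```bash
python3 - <<'E'
from h import *; import pickle
s,d=pickle.load(open("pics/w13.pkl","rb"))
for n,p,z in [("B",(291,229),.036),("S3",(209,232),.04),("S3h",(204,198),.036),("S2",(379,218),.04),("S2h",(377,181),.036)]: print(n,onz(d,p,z,s).round(4))
E
python3 -m handwheel '[[0.005,0.008,0.004,0],[0.015,0.004,0,0],[0.02,0,0,0],[0.015,0,0,0],[0.007,0,0,0],[0,0,0,0]]';  python3 go.py .546 .313 .01 86.5
```

```text
B [0.5485 0.3125 0.036 ]
S3 [0.5459 0.2429 0.04  ]
S3h [0.5172 0.241  0.036 ]
S2 [0.5421 0.3861 0.04  ]
S2h [0.5116 0.3853 0.036 ]
t: 23.38
ee_pos: [0.5516, 0.3061, 0.0564]
tcp_rot: [-2.686, 1.515, -2.76]
contact_force: [0.0, 0.1, 0.2]
grip_width: 0.0506
tool delta [ 0.0465  0.0076 -0.0037] yaw_y 85.8 toolx [-0.052 -0.021 -0.998]
roll -0.013
```

```bash
python3 -m handwheel '[[0.005,0.007,-0.002,0],[0.012,0.001,0,0],[0.012,0,0,0],[0.01,0,0,0],[0.005,0,0,0]]';  python3 go.py .547 .313 .01 86.5
```

```text
t: 23.8
ee_pos: [0.5511, 0.3142, 0.0118]
tcp_rot: [-2.699, 1.521, -2.775]
contact_force: [-0.3, 0.2, 0.6]
grip_width: 0.0503
tool delta [ 0.002  -0.0015 -0.0039] yaw_y 85.6 toolx [-0.047 -0.018 -0.999]
roll -0.015
```

```bash
python3 -m handwheel '[[0.002,-0.001,-0.002,0],[0,0,0,0]]'; python3 -m handwheel '[[0,0,0,0],[0,0,0,0],[0,0,0,0],[0,0,0,0]]' 1 40;python3 -m handwheel '[[-0.01,0,0,0],[-0.02,0,0,0],[-0.025,0,0,0],[-0.025,0,0,0],[-0.025,0,0,0],[-0.02,0,0,0],[-0.01,0,0,0]]'; python3 go.py .524 .068 .14 90
```

```text
t: 23.97
ee_pos: [0.5477, 0.3128, 0.0077]
tcp_rot: [-2.691, 1.518, -2.767]
contact_force: [0.1, -0.8, 0.2]
grip_width: 0.0505
t: 24.3
ee_pos: [0.5478, 0.3129, 0.0084]
tcp_rot: [-2.692, 1.519, -2.768]
contact_force: [-0.0, -0.2, -1.6]
grip_width: 0.0299
t: 24.88
ee_pos: [0.5524, 0.3141, 0.1497]
tcp_rot: [-2.676, 1.513, -2.752]
contact_force: [0.3, 0.4, -1.6]
grip_width: 0.0299
tool delta [ 0.0167 -0.2472 -0.0088] yaw_y 85.7 toolx [-0.054 -0.022 -0.998]
roll -0.076
```

```bash
python3 -m handwheel '[[0,-0.015,0,-0.02],[0,-0.03,-0.002,-0.02],[0,-0.035,-0.002,-0.02],[0,-0.035,-0.002,-0.02],[0,-0.035,-0.002,0],[0,-0.035,0,0],[0,-0.025,0,0],[0,-0.012,0,0],[0,-0.005,0,0],[0,0,0,0]]'; python3 go.py .524 .068 .08 90
```

```text
t: 25.72
ee_pos: [0.541, 0.0813, 0.161]
tcp_rot: [-2.793, 1.523, -2.782]
contact_force: [0.1, 0.2, -1.9]
grip_width: 0.0299
tool delta [ 0.0819 -0.0118 -0.0135] yaw_y 90.7 toolx [-0.045 -0.017 -0.999]
roll 0.011
```

```bash
python3 -m handwheel '[[0.01,-0.007,-0.009,0],[0.02,-0.005,-0.005,0],[0.02,0,0,0],[0.02,0,0,0],[0.01,0,0,0],[0,0,0,0]]'; python3 go.py .524 .068 .022 90;python3 - <<'E'
from look import *
s,d=look("w14",["bay_left"],[.016])
E
```

```text
t: 26.22
ee_pos: [0.5261, 0.0745, 0.0808]
tcp_rot: [-2.823, 1.529, -2.81]
contact_force: [-0.1, 0.4, -2.7]
grip_width: 0.0296
tool delta [ 0.0589 -0.0057  0.0002] yaw_y 90.8 toolx [-0.039 -0.014 -0.999]
roll 0.014
tcp [0.5261 0.0745 0.0808] yaw_y deg 90.79 w 0.0296 tool y [-0.014  1.    -0.013] z [ 0.999  0.013 -0.039]
```

View pics/w14.png

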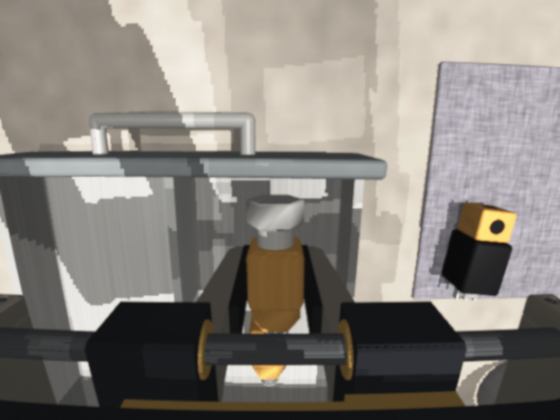

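```bash
python3 -m handwheel '[[0.01,-0.005,0,0],[0.015,-0.001,0,0],[0.015,0,0,0],[0.01,0,0,0],[0.004,0,0,0]]'; python3 go.py .526 .068 .021 90
```

```text
t: 26.73
ee_pos: [0.531, 0.0687, 0.0309]
tcp_rot: [-2.727, 1.542, -2.712]
contact_force: [0.1, 0.4, -2.3]
grip_width: 0.0295
tool delta [ 0.01   -0.0005 -0.0048] yaw_y 90.9 toolx [-0.026 -0.012 -1.   ]
roll 0.015
```

```bash
python3 -m handwheel '[[0.003,0,-0.005,0],[0.004,0,-0.001,0]]'; python3 -m handwheel '[[0.002,0,0,0]]';  python3 -m handwheel '[[0.0015,0,0,0]]'
```

```text
t: 26.9
ee_pos: [0.5252, 0.0684, 0.0238]
tcp_rot: [-2.72, 1.543, -2.705]
contact_force: [-0.9, 0.1, -2.2]
grip_width: 0.0299
t: 26.98
ee_pos: [0.5249, 0.0683, 0.0217]
tcp_rot: [-2.719, 1.543, -2.703]
contact_force: [0.5, -0.6, -1.9]
grip_width: 0.0299
t: 27.07
ee_pos: [0.5248, 0.0683, 0.0203]
tcp_rot: [-2.718, 1.543, -2.703]
contact_force: [0.9, -0.3, -0.2]
grip_width: 0.0299
```

```bash
python3 -m handwheel '[[0,0,0,0],[0,0,0,0]]' 0.5;python3 -m handwheel '[[-0.01,0,0,0],[-0.015,0,0,0],[-0.025,0,0,0],[-0.025,0,0,0],[-0.025,0,0,0],[-0.025,0,0,0],[-0.01,0,0,0]]'
python3 - <<'E'
from look import *
s,d=look("w15",["steam_valve1_mid","bay_left"],[.032,.016])
E
python3 go.py .544 .243 .14 94
```

```text
t: 27.23
ee_pos: [0.5256, 0.0684, 0.021]
tcp_rot: [-2.699, 1.544, -2.684]
contact_force: [-0.3, -0.6, 0.1]
grip_width: 0.0412
t: 27.82
ee_pos: [0.5284, 0.0701, 0.1655]
tcp_rot: [-2.714, 1.544, -2.699]
contact_force: [0.9, 0.4, -0.4]
grip_width: 0.0462
tcp [0.5284 0.0701 0.1655] yaw_y deg 90.89 w 0.0462 tool y [-0.016  1.    -0.011] z [ 1.     0.015 -0.025]
steam_valve1_mid 0.74 [276.3 202.5] [0.5252 0.0701 0.032 ]
bay_left 0.62 [272.7 246.3] [0.5787 0.0669 0.016 ]
tool delta [0.0202 0.173  0.0198] yaw_y 90.9 toolx [-0.026 -0.012 -1.   ]
roll -0.054
```

View pics/w15.png

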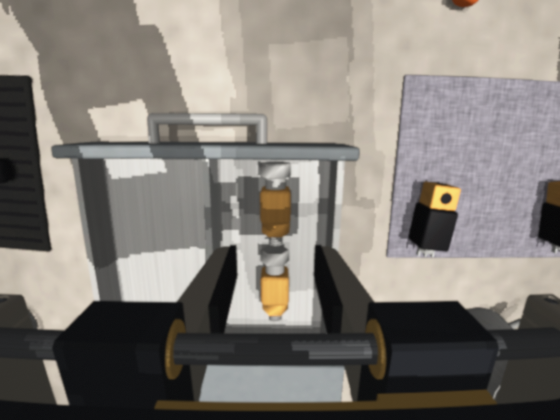

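Both steam valves lie in line on the left floor: (275,210) and (275,290). Next is solenoid S3, coil at (434,222).

```bash
python3 -m handwheel '[[0,0.015,0.003,-0.02],[0,0.03,0.005,-0.02],[0,0.035,0.005,-0.015],[0,0.035,0.004,0],[0.005,0.025,0.002,0],[0.01,0.015,0,0],[0.01,0.008,0,0],[0,0,0,0]]' 0.45;  python3 go.py .5455 .242 .08 94
python3 - <<'E'
from look import *
s,d=look("w16",["solenoid1_mid"],[.022])
E
```

```text
t: 28.63
ee_pos: [0.5314, 0.2374, 0.126]
tcp_rot: [-2.8, 1.531, -2.73]
contact_force: [-0.8, -1.0, -0.1]
grip_width: 0.0506
tool delta [0.0454 0.0043 0.0161] yaw_y 94.0 toolx [-0.037 -0.016 -0.999]
roll 0.0
tcp [0.5314 0.2374 0.126 ] yaw_y deg 94.01 w 0.0506 tool y [-0.07   0.997 -0.013] z [ 0.997  0.069 -0.038]
solenoid1_mid 0.63 [468.6  67.3] [0.392  0.3891 0.022 ]
```

View pics/w16.png

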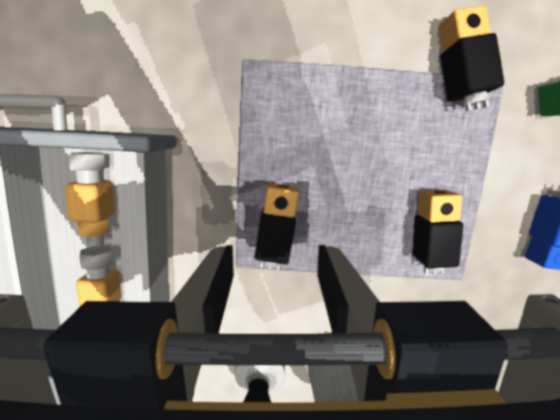

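Run:
```python
from h import *; import pickle
a=cv2.imread("pics/w16.png")[170:280,230:340]
cv2.imwrite("pics/c16.png",cv2.resize(a,None,fx=5,fy=5,interpolation=3))
a=cv2.imread("pics/w13.png")[160:270,170:280]
cv2.imwrite("pics/c13.png",cv2.resize(a,None,fx=5,fy=5,interpolation=3))
```

```text
(no output)
```

View pics/c16.png

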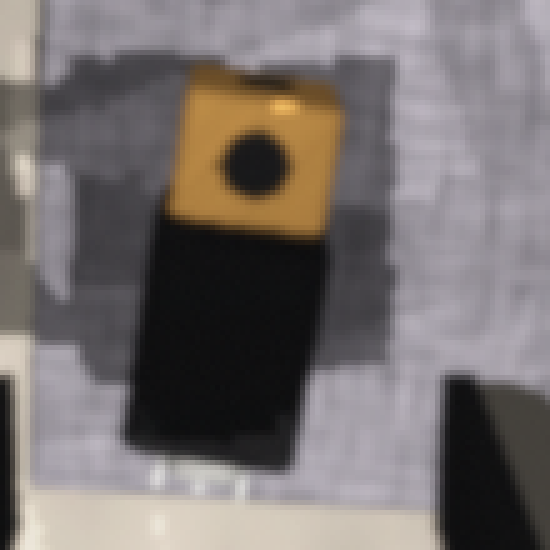

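View pics/c13.png

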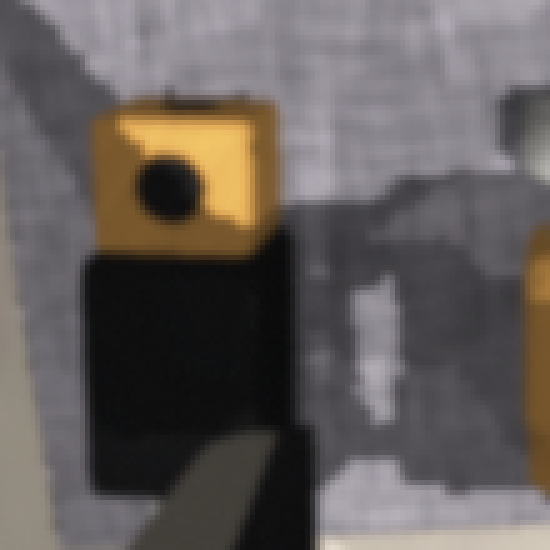

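S3's axis is yaw about -4.5°, since my earlier pixel included the side face. Its coil top centre is at pixel (275.6,237.4).

```bash
python3 - <<'E'
from h import *; import pickle
s,d=pickle.load(open("pics/w16.pkl","rb"))
f=lambda x,y:(230+x/5-.4,170+y/5-.4)
for c in [(228,337),(165,215),(325,240),(295,455),(125,440)]: print(onz(d,f(*c),.04,s).round(4))
E
python3 -m handwheel '[[0.01,0,0.005,0.07],[0.01,0,0.005,0.07],[0.01,0,0,0.01],[0.005,0,0,0],[0,0,0,0]]';python3 go.py .545 .24 .03 85.5
```

```text
[0.5466 0.2377 0.04  ]
[0.5254 0.2254 0.04  ]
[0.5278 0.253  0.04  ]
[0.5679 0.2511 0.04  ]
[0.5673 0.2207 0.04  ]
t: 29.15
ee_pos: [0.5421, 0.2303, 0.0921]
tcp_rot: [-2.604, 1.532, -2.692]
contact_force: [-0.6, -0.2, 0.0]
grip_width: 0.0508
tool delta [0.0618 0.0112 0.0041] yaw_y 85.0 toolx [-0.035 -0.017 -0.999]
roll -0.009
```

```bash
python3 -m handwheel '[[0.01,0.006,0.004,0],[0.015,0.003,0.001,0],[0.015,0,0,0],[0.01,0,0,0],[0.003,0,0,0]]';python3 go.py .546 .238 .009 85.5
```

```text
t: 29.57
ee_pos: [0.5486, 0.2382, 0.0378]
tcp_rot: [-2.604, 1.537, -2.688]
contact_force: [0.4, 0.4, 0.5]
grip_width: 0.0507
tool delta [ 0.0289  0.0001 -0.0017] yaw_y 85.2 toolx [-0.031 -0.015 -0.999]
roll -0.005
```

```bash
python3 -m handwheel '[[0.01,0,-0.001,0],[0.01,0,0,0],[0.006,0,0,0],[0.002,0,0,0]]';python3 -m handwheel '[[0,0,0,0],[0,0,0,0],[0,0,0,0],[0,0,0,0]]' 1 40;python3 -m handwheel '[[-0.01,0,0,0],[-0.02,0,0,0],[-0.025,0,0,0],[-0.025,0,0,0],[-0.025,0,0,0],[-0.02,0,0,0],[-0.01,0,0,0]]'; python3 go.py .62 -.055 .14 0
```

```text
t: 29.9
ee_pos: [0.5469, 0.2381, 0.0075]
tcp_rot: [-2.605, 1.537, -2.688]
contact_force: [-0.1, -0.2, -0.3]
grip_width: 0.0506
t: 30.23
ee_pos: [0.5469, 0.238, 0.0073]
tcp_rot: [-2.601, 1.537, -2.683]
contact_force: [-0.0, 0.1, -0.7]
grip_width: 0.0317
t: 30.82
ee_pos: [0.549, 0.2392, 0.1499]
tcp_rot: [-2.613, 1.532, -2.696]
contact_force: [0.2, -0.1, -2.0]
grip_width: 0.0315
tool delta [ 0.0123 -0.2872  0.0953] yaw_y 85.3 toolx [-0.035 -0.017 -0.999]
roll 1.489
```

```bash
python3 -m handwheel '[[0,-0.015,0.005,0],[0,-0.03,0.01,0],[0,-0.037,0.011,0],[0,-0.037,0.011,0],[0,-0.037,0.011,0],[0,-0.037,0.011,0],[0,-0.037,0.01,0],[0,-0.03,0.006,0],[0,-0.015,0.003,0],[0,-0.006,0,0],[0,0,0,0]]';  python3 -m handwheel '[[0,0,0,0.06],[0,0,0,0.12],[0,0,0,0.12],[0,0,0,0.12],[0,0,0,0.12],[0,0,0,0.12],[0,0,0,0.12],[0,0,0,0.12],[0,0,0,0.12],[0,0,0,0.12],[0,0,0,0.12],[0,0,0,0.06]]';python3 go.py .636 -.055 .11 0
```

```text
t: 31.73
ee_pos: [0.6074, -0.0574, 0.1602]
tcp_rot: [-2.585, 1.544, -2.663]
contact_force: [-0.5, -0.0, -1.1]
grip_width: 0.0318
t: 32.73
ee_pos: [0.6028, -0.0392, 0.1598]
tcp_rot: [-1.457, 1.541, -2.908]
contact_force: [-1.1, 0.6, -0.7]
grip_width: 0.0321
tool delta [0.0489 0.0326 0.0195] yaw_y 6.9 toolx [-0.029 -0.007 -1.   ]
roll 0.12
```

```bash
python3 -m handwheel '[[0.005,0.012,0.004,0.06],[0.01,0.012,0.006,0.06],[0.01,0.006,0.004,0],[0.01,0.003,0,0],[0,0,0,0],[0,0,0,0]]';python3 go.py .636 -.055 .08 0
python3 - <<'E'
from look import *
s,d=look("w17",["bay_right","unit_front"],[.016,0])
E
```

```text
t: 33.23
ee_pos: [0.6344, -0.0429, 0.122]
tcp_rot: [-1.419, 1.539, -2.988]
contact_force: [0.2, -0.7, -2.4]
grip_width: 0.032
tool delta [0.042  0.0029 0.0119] yaw_y 0.1 toolx [-0.031 -0.005 -0.999]
roll 0.002
tcp [ 0.6344 -0.0429  0.122 ] yaw_y deg 0.09 w 0.032 tool y [ 1.     0.002 -0.031] z [ 0.002 -1.     0.005]
bay_right 0.7 [224.1 224.1] [ 0.5838 -0.0565  0.016 ]
unit_front 0.78 [325.8 155.6] [0.6779 0.0058 0.    ]
```

View pics/w17.png

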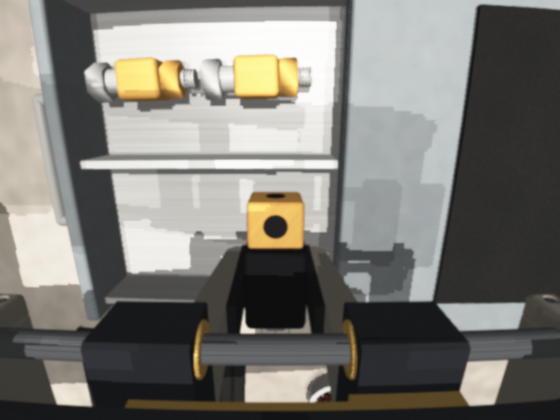

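```bash
python3 - <<'E'
from h import *; import pickle
s,d=pickle.load(open("pics/w17.pkl","rb"))
print("rail top",onz(d,(349,180),.085,s).round(4),onz(d,(350,120),.085,s).round(4)); print("panel inner top",onz(d,(80,160),.058,s).round(4))
E
python3 -m handwheel '[[0.01,0.001,0.006,0],[0.012,0,0.005,0],[0.012,0,0.001,0],[0.005,0,0,0],[0,0,0,0]]';python3 go.py .633 -.055 .02 0
```

```text
rail top [ 6.829e-01 -3.000e-04  8.500e-02] [0.6811 0.0382 0.085 ]
panel inner top [0.4815 0.0092 0.058 ]
t: 33.8
ee_pos: [0.6344, -0.0573, 0.0813]
tcp_rot: [-1.385, 1.542, -2.955]
contact_force: [0.3, 0.5, -1.0]
grip_width: 0.0316
tool delta [ 0.0613  0.0004 -0.0026] yaw_y 0.1 toolx [-0.028 -0.005 -1.   ]
roll 0.001
```

```bash
python3 -m handwheel '[[0.01,0,0,0],[0.015,0,0,0],[0.015,0,0,0],[0.01,0,0,0],[0.003,0,0,0]]';python3 go.py .635 -.056 .0195 0
```

```text
t: 34.22
ee_pos: [0.6331, -0.0579, 0.0246]
tcp_rot: [-1.382, 1.543, -2.952]
contact_force: [-0.7, -0.4, -1.6]
grip_width: 0.0317
tool delta [ 0.005   0.002  -0.0019] yaw_y 0.0 toolx [-0.027 -0.005 -1.   ]
roll 0.0
```

```bash
python3 -m handwheel '[[0.003,0.003,0,0],[0.002,0,0,0]]';python3 -m handwheel '[[0.001,0,0,0]]'; python3 -m handwheel '[[0,0,0,0],[0,0,0,0],[0,0,0,0]]' 0.58; python3 -m handwheel '[[-0.01,0,0,0],[-0.015,0,0,0],[-0.025,0,0,0],[-0.025,0,0,0],[-0.025,0,0,0],[-0.02,0,0,0],[-0.01,0,0,0]]'
python3 - <<'E'
from look import *
s,d=look("w18",["solenoid1_mid","bay_right"],[.034,.016])
E
```

```text
t: 34.38
ee_pos: [0.6366, -0.0579, 0.0193]
tcp_rot: [-1.382, 1.543, -2.952]
contact_force: [-1.1, 0.2, 21.9]
grip_width: 0.0318
t: 34.47
ee_pos: [0.6381, -0.0578, 0.0195]
tcp_rot: [-1.363, 1.546, -2.934]
contact_force: [-1.4, 1.2, 5.8]
grip_width: 0.0318
t: 34.72
ee_pos: [0.6403, -0.0579, 0.0216]
tcp_rot: [-1.315, 1.549, -2.885]
contact_force: [-1.2, 0.2, -0.1]
grip_width: 0.0388
t: 35.3
ee_pos: [0.6417, -0.0569, 0.1587]
tcp_rot: [-1.358, 1.546, -2.928]
contact_force: [0.5, 0.0, -0.4]
grip_width: 0.0392
tcp [ 0.6417 -0.0569  0.1587] yaw_y deg 0.04 w 0.0392 tool y [ 1.     0.001 -0.025] z [ 0.001 -1.     0.005]
bay_right 0.89 [220.2 198.5] [ 0.5818 -0.0553  0.016 ]
```

View pics/w18.png

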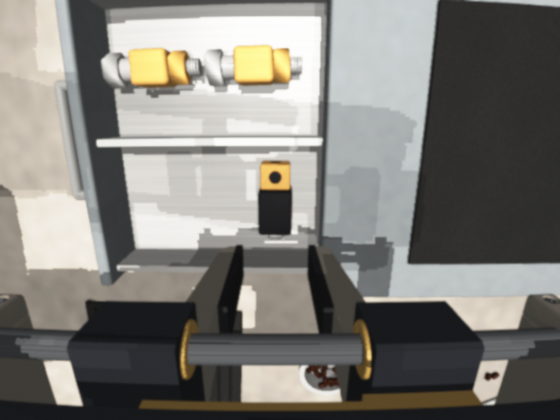

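Solenoid S3 lies flat in the right compartment, at (275,200). Now for S2 at about (0.542,0.386).

```bash
python3 -m handwheel '[[0,-0.008,-0.015,0],[0,-0.01,-0.03,0],[0,-0.012,-0.038,0],[0,-0.012,-0.038,0],[0,-0.012,-0.038,0],[0,-0.012,-0.038,0],[0,-0.012,-0.038,0],[0,-0.012,-0.038,0],[0,-0.012,-0.038,0],[0,-0.01,-0.038,0],[0,-0.005,-0.03,0],[0,0,-0.02,0]]' 0.45; python3 -m handwheel '[[0,0,0,-0.06],[0,0,0,-0.12],[0,0,0,-0.12],[0,0,0,-0.12],[0,0,0,-0.12],[0,0,0,-0.12],[0,0,0,-0.12],[0,0,0,-0.12],[0,0,0,-0.12],[0,0,0,-0.12],[0,0,0,-0.12],[0,0,0,-0.1]]';python3 go.py .54 .386 .1 90
```

```text
t: 36.45
ee_pos: [0.5003, 0.3537, 0.1361]
tcp_rot: [-1.314, 1.511, -2.892]
contact_force: [0.2, -0.4, -0.7]
grip_width: 0.0502
t: 37.45
ee_pos: [0.4738, 0.3567, 0.1116]
tcp_rot: [-2.606, 1.472, -2.766]
contact_force: [-0.1, -0.0, 0.8]
grip_width: 0.0507
tool delta [0.0045 0.0399 0.0614] yaw_y 81.0 toolx [-0.092 -0.036 -0.995]
roll -0.158
```

```bash
python3 -m handwheel '[[-0.01,0.012,0.015,-0.06],[-0.01,0.015,0.02,-0.05],[0,0.01,0.02,-0.04],[0,0.003,0.006,0],[0,0,0,0]]';python3 go.py .54 .386 .1 90
python3 - <<'E'
from look import *
s,d=look("w19",["solenoid1_mid"],[.022])
E
```

```text
t: 37.87
ee_pos: [0.531, 0.3908, 0.1144]
tcp_rot: [-2.736, 1.454, -2.731]
contact_force: [0.4, -0.2, 0.5]
grip_width: 0.0506
tool delta [ 0.0136 -0.0042  0.0105] yaw_y 90.4 toolx [-0.107 -0.047 -0.993]
roll 0.008
tcp [0.531  0.3908 0.1144] yaw_y deg 90.44 w 0.0506 tool y [-0.008  0.999 -0.046] z [ 0.994  0.003 -0.107]
solenoid1_mid 0.98 [421.4 213.9] [0.5189 0.5145 0.022 ]
solenoid1_mid 0.88 [280.7  61.3] [0.3941 0.3905 0.022 ]
solenoid1_mid 0.78 [433.7  67.3] [0.3976 0.515  0.022 ]
solenoid1_mid 0.74 [281.2 241.2] [0.5456 0.3925 0.022 ]
```

View pics/w19.png

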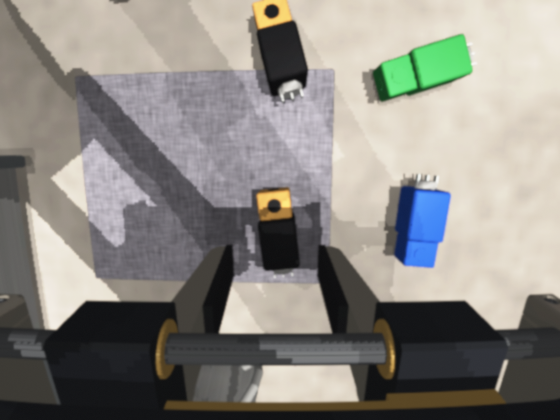

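Coil S2 is at (279,245) between the fingers; the knocked one (280,55) is the last. The tool tilt has grown to about 6.7°, so I try how it responds to slow moves.

```bash
python3 -m handwheel '[[-0.035,0,0,0],[-0.035,0,0,0],[-0.035,0,0,0],[0,0,0,0]]';python3 go.py .54 .386 .1 90;  python3 -m handwheel '[[0.01,0,0,0],[0.01,0,0,0],[0.01,0,0,0],[0.01,0,0,0],[0.01,0,0,0],[0.01,0,0,0],[0.01,0,0,0],[0.01,0,0,0],[0.01,0,0,0]]';python3 go.py .54 .386 .1 90; python3 -m handwheel '[[0,0,-0.035,0],[0,0,-0.035,0],[0,0,-0.035,0],[0,0,0,0]]';python3 go.py .54 .386 .1 90;  python3 -m handwheel '[[0,0,0.01,0],[0,0,0.01,0],[0,0,0.01,0],[0,0,0.01,0],[0,0,0.01,0],[0,0,0.01,0],[0,0,0.01,0],[0,0,0.01,0],[0,0,0.01,0],[0,0,0.01,0]]';python3 go.py .54 .386 .1 90
```

```text
t: 38.3
ee_pos: [0.5336, 0.3914, 0.2168]
tcp_rot: [-2.709, 1.438, -2.707]
contact_force: [0.1, 0.0, 1.0]
grip_width: 0.0507
tool delta [0.1153 0.0011 0.0204] yaw_y 90.3 toolx [-0.12  -0.056 -0.991]
roll 0.005
t: 39.05
ee_pos: [0.5152, 0.3824, 0.1145]
tcp_rot: [-2.696, 1.43, -2.697]
contact_force: [-0.1, 0.1, 0.1]
grip_width: 0.0508
tool delta [0.011  0.0044 0.0264] yaw_y 90.2 toolx [-0.127 -0.06  -0.99 ]
roll 0.003
t: 39.38
ee_pos: [0.4065, 0.38, 0.12]
tcp_rot: [-2.681, 1.422, -2.686]
contact_force: [0.3, 0.5, -1.0]
grip_width: 0.0504
tool delta [0.0017 0.0074 0.1349] yaw_y 90.0 toolx [-0.133 -0.065 -0.989]
roll -0.001
t: 40.22
ee_pos: [0.5204, 0.3787, 0.1035]
tcp_rot: [-2.679, 1.425, -2.685]
contact_force: [-0.4, 0.6, -0.7]
grip_width: 0.0504
tool delta [0.0004 0.0076 0.0198] yaw_y 89.9 toolx [-0.13  -0.064 -0.989]
roll -0.002
```

```bash
python3 -m handwheel '[[-0.01,0,0,0],[-0.01,0,0,0],[-0.01,0,0,0],[-0.01,0,0,0],[-0.01,0,0,0],[-0.01,0,0,0],[-0.01,0,0,0],[-0.01,0,0,0],[-0.01,0,0,0],[-0.01,0,0,0],[-0.01,0,0,0],[-0.01,0,0,0]]';python3 go.py .54 .386 .1 90;  python3 -m handwheel '[[0.03,0,0,0],[0.03,0,0,0],[0.03,0,0,0],[0,0,0,0]]';python3 go.py .54 .386 .1 90; python3 -m handwheel '[[0,0,0,0],[0,0,0,0],[0,0,0,0],[0,0,0,0]]';python3 go.py .54 .386 .1 90
```

```text
t: 41.22
ee_pos: [0.5377, 0.3873, 0.2355]
tcp_rot: [-2.681, 1.426, -2.687]
contact_force: [-0.3, 0.6, -0.6]
grip_width: 0.0506
tool delta [0.1339 0.0074 0.0199] yaw_y 89.9 toolx [-0.13  -0.064 -0.989]
roll -0.001
t: 41.55
ee_pos: [0.5301, 0.3843, 0.1519]
tcp_rot: [-2.695, 1.437, -2.7]
contact_force: [-0.6, 0.3, -0.6]
grip_width: 0.0505
tool delta [0.0502 0.0047 0.016 ] yaw_y 89.9 toolx [-0.12  -0.057 -0.991]
roll -0.002
t: 41.88
ee_pos: [0.5318, 0.3853, 0.1561]
tcp_rot: [-2.697, 1.439, -2.702]
contact_force: [-0.0, -0.3, 0.3]
grip_width: 0.0505
tool delta [0.0546 0.0039 0.0148] yaw_y 89.9 toolx [-0.119 -0.056 -0.991]
roll -0.002
```

```bash
python3 -m handwheel '[[-0.012,0,0,0],[-0.012,0,0,0],[-0.012,0,0,0],[-0.012,0,0,0],[-0.012,0,0,0],[-0.012,0,0,0],[-0.012,0,0,0],[-0.012,0,0,0],[-0.012,0,0,0],[-0.01,0,0,0],[-0.005,0,0,0]]';python3 go.py .54 .386 .1 90;  python3 -m handwheel '[[0.041,0,0,0],[0,0,0,0],[0.041,0,0,0],[0,0,0,0],[0.041,0,0,0],[0,0,0,0]]';python3 go.py .54 .386 .1 90
```

```text
t: 42.8
ee_pos: [0.5514, 0.395, 0.3053]
tcp_rot: [-2.725, 1.458, -2.731]
contact_force: [-0.7, 0.7, -0.1]
grip_width: 0.0502
tool delta [0.2056 0.0004 0.0099] yaw_y 89.8 toolx [-0.103 -0.045 -0.994]
roll -0.003
t: 43.3
ee_pos: [0.5451, 0.3934, 0.2051]
tcp_rot: [-2.752, 1.471, -2.758]
contact_force: [-2.2, -1.1, -2.6]
grip_width: 0.0507
tool delta [ 0.1054 -0.0035  0.0047] yaw_y 89.8 toolx [-0.092 -0.037 -0.995]
roll -0.004
```

```bash
python3 -m handwheel '[[-0.012,0,0,0],[-0.012,0,0,0],[-0.012,0,0,0],[-0.012,0,0,0],[-0.012,0,0,0],[-0.012,0,0,0],[-0.012,0,0,0],[-0.012,0,0,0],[-0.012,0,0,0],[-0.005,0,0,0]]';python3 go.py .54 .386 .1 90;  python3 -m handwheel '[[0.041,0,0,0],[0,0,0,0],[0.041,0,0,0],[0,0,0,0],[0.041,0,0,0],[0,0,0,0],[0.041,0,0,0],[0,0,0,0],[0.03,0,0,0],[0,0,0,0]]';python3 go.py .54 .386 .1 90
```

```text
t: 44.13
ee_pos: [0.5643, 0.4027, 0.3701]
tcp_rot: [-2.868, 1.505, -2.873]
contact_force: [-0.7, -0.1, 0.6]
grip_width: 0.0504
tool delta [ 0.2714 -0.012  -0.0069] yaw_y 89.7 toolx [-0.064 -0.018 -0.998]
roll -0.005
t: 44.97
ee_pos: [0.569, 0.4102, 0.2314]
tcp_rot: [2.906, 1.541, 2.901]
contact_force: [-2.0, -0.4, -2.2]
grip_width: 0.0506
tool delta [ 0.132  -0.0252 -0.0251] yaw_y 89.7 toolx [-0.029  0.007 -1.   ]
roll -0.006
```

Working the arm high brings the tilt back to 0.03. I carry on with S2.

```bash
python3 -m handwheel '[[0.02,-0.008,-0.008,0],[0.025,-0.008,-0.008,0],[0.025,-0.006,-0.006,0],[0.02,0,0,0],[0.01,0,0,0],[0.005,0,0,0],[0,0,0,0]]';python3 go.py .543 .387 .06 90
python3 - <<'E'
from look import *
s,d=look("w20",["solenoid1_mid"],[.022])
a=cv2.imread("pics/w20.png")[120:300,190:370]
cv2.imwrite("pics/c20.png",cv2.resize(a,None,fx=3,fy=3,interpolation=3))
E
```

```text
t: 45.55
ee_pos: [0.5621, 0.401, 0.1624]
tcp_rot: [1.475, 1.541, 1.47]
contact_force: [-0.3, -0.3, 0.1]
grip_width: 0.0507
tool delta [ 0.1019 -0.0172 -0.0193] yaw_y 89.7 toolx [ 0.003  0.029 -1.   ]
roll -0.005
tcp [0.5621 0.401  0.1624] yaw_y deg 89.71 w 0.0507 tool y [0.005 1.    0.03 ] z [ 1.    -0.005  0.003]
solenoid1_mid 0.92 [258.3  13.4] [0.3906 0.3916 0.022 ]
solenoid1_mid 0.81 [381.9 155.1] [0.5167 0.5127 0.022 ]
solenoid1_mid 0.7 [189.2 129. ] [0.4903 0.3235 0.022 ]
solenoid1_mid 0.56 [396.2  23.9] [0.3974 0.5167 0.022 ]
```

View pics/c20.png

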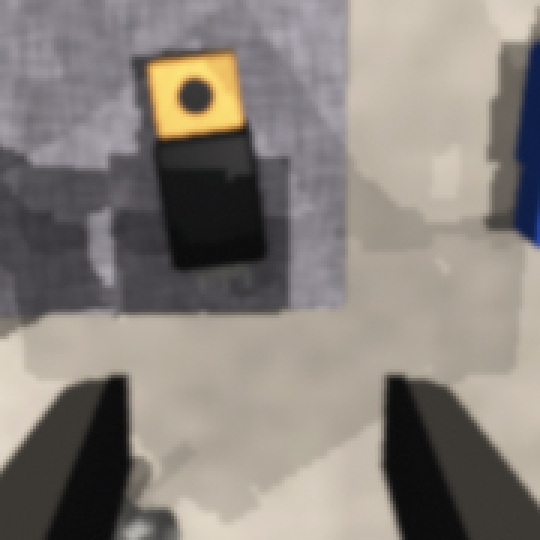

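```bash
python3 - <<'E'
from h import *; import pickle
s,d=pickle.load(open("pics/w20.pkl","rb"))
f=lambda x,y:(190+x/3-.33,120+y/3-.33)
P=np.array([onz(d,f(*c),.04,s)[:2] for c in [(155,140),(250,128),(268,255),(178,268)]]); print(P.round(4),P.mean(0))
a=(P[2]+P[3]-P[0]-P[1]); print(np.degrees(np.arctan2(a[1],a[0])))
a=(P[1]+P[2]-P[0]-P[3]); print(np.degrees(np.arctan2(a[1],a[0])))
E
python3 go.py .544 .388 .09 97
```

```text
[[0.5242 0.3737]
 [0.5208 0.4032]
 [0.5618 0.4088]
 [0.5658 0.3796]] [0.54312352 0.39131021]
7.892550991203114
97.14955524936985
tool delta [ 0.0724 -0.0156 -0.0187] yaw_y 89.7 toolx [ 0.004  0.03  -1.   ]
roll -0.127
```

```bash
python3 -m handwheel '[[0.01,-0.005,-0.007,-0.05],[0.015,-0.006,-0.007,-0.05],[0.015,-0.002,-0.004,-0.03],[0.015,0,0,0],[0.01,0,0,0],[0.005,0,0,0],[0,0,0,0]]';python3 go.py .543 .390 .06 97.3
```

```text
t: 46.23
ee_pos: [0.5517, 0.3945, 0.1022]
tcp_rot: [1.035, 1.528, 1.167]
contact_force: [0.3, -0.1, 0.3]
grip_width: 0.0506
tool delta [ 0.0418 -0.0048 -0.0102] yaw_y 97.6 toolx [ 0.017  0.039 -0.999]
roll 0.004
```

```bash
python3 -m handwheel '[[0.01,-0.003,-0.006,0],[0.015,-0.002,-0.004,0],[0.015,0,0,0],[0.008,0,0,0],[0,0,0,0]]';python3 go.py .543 .390 .01 97.3
```

```text
t: 46.65
ee_pos: [0.5448, 0.3913, 0.0549]
tcp_rot: [0.971, 1.523, 1.102]
contact_force: [-0.2, -0.9, -0.5]
grip_width: 0.0506
tool delta [ 0.0448 -0.0028 -0.0031] yaw_y 97.5 toolx [ 0.021  0.042 -0.999]
roll 0.004
```

```bash
python3 -m handwheel '[[0.01,-0.003,-0.003,0],[0.012,0,0,0],[0.012,0,0,0],[0.008,0,0,0],[0.003,0,0,0]]';python3 go.py .543 .390 .008 97.3
```

```text
t: 47.07
ee_pos: [0.5442, 0.3904, 0.0078]
tcp_rot: [0.941, 1.52, 1.071]
contact_force: [1.2, 0.8, -0.2]
grip_width: 0.0502
tool delta [-0.0003 -0.0002 -0.0012] yaw_y 97.5 toolx [ 0.024  0.044 -0.999]
roll 0.004
```

```bash
python3 -m handwheel '[[0,0,0,0],[0,0,0,0],[0,0,0,0],[0,0,0,0]]' 1 40;python3 -m handwheel '[[-0.01,0,0,0],[-0.02,0,0,0],[-0.025,0,0,0],[-0.025,0,0,0],[-0.025,0,0,0],[-0.025,0,0,0],[-0.025,0,0,0],[-0.015,0,0,0],[0,0,0,0]]'; python3 go.py .58 -.055 .18 8
```

```text
t: 47.4
ee_pos: [0.5438, 0.3903, 0.0063]
tcp_rot: [0.962, 1.522, 1.092]
contact_force: [-0.2, 0.0, -2.8]
grip_width: 0.032
t: 48.15
ee_pos: [0.5382, 0.381, 0.1891]
tcp_rot: [0.964, 1.524, 1.095]
contact_force: [1.0, 0.9, -2.1]
grip_width: 0.0318
tool delta [-0.0083 -0.4378 -0.0153] yaw_y 97.5 toolx [ 0.022  0.042 -0.999]
roll 1.562
```

```bash
python3 -m handwheel '[[0,-0.015,0,0],[0,-0.03,-0.002,0],[0,-0.038,-0.002,0],[0,-0.04,-0.002,0],[0,-0.04,-0.002,0],[0,-0.04,-0.002,0],[0,-0.04,-0.002,0],[0,-0.04,0,0],[0,-0.04,0,0],[0,-0.035,0,0],[0,-0.03,0,0],[0,-0.015,0,0]]';  python3 -m handwheel '[[0,0,0,0.06],[0,0,0,0.12],[0,0,0,0.12],[0,0,0,0.12],[0,0,0,0.12],[0,0,0,0.12],[0,0,0,0.12],[0,0,0,0.12],[0,0,0,0.12],[0,0,0,0.12],[0,0,0,0.12],[0,0,0,0.12]]';python3 go.py .58 -.055 .13 0
```

```text
t: 49.15
ee_pos: [0.5704, -0.0379, 0.1633]
tcp_rot: [1.154, 1.528, 1.293]
contact_force: [0.4, -0.3, -3.0]
grip_width: 0.032
t: 50.15
ee_pos: [0.5536, -0.0523, 0.1479]
tcp_rot: [-3.102, 1.529, 1.883]
contact_force: [-1.1, -0.2, -2.9]
grip_width: 0.0318
tool delta [0.0175 0.0247 0.0104] yaw_y 15.6 toolx [-0.013  0.039 -0.999]
roll 0.272
```

```bash
python3 -m handwheel '[[0,0.008,0.002,0.1],[0,0.01,0.002,0.1],[0,0.006,0,0.06],[0,0.002,0,0],[0,0,0,0],[0,0,0,0]]';python3 go.py .58 -.055 .08 0
python3 - <<'E'
from look import *
s,d=look("w21",["bay_right"],[.016])
E
```

```text
t: 50.65
ee_pos: [0.5729, -0.0552, 0.141]
tcp_rot: [-2.583, 1.525, 2.124]
contact_force: [0.1, -0.9, -2.0]
grip_width: 0.0318
tool delta [0.0608 0.0086 0.0021] yaw_y -0.3 toolx [-0.024  0.039 -0.999]
roll -0.005
tcp [ 0.5729 -0.0552  0.141 ] yaw_y deg -0.29 w 0.0318 tool y [ 1.    -0.005 -0.025] z [-0.006 -0.999 -0.039]
```

View pics/w21.png

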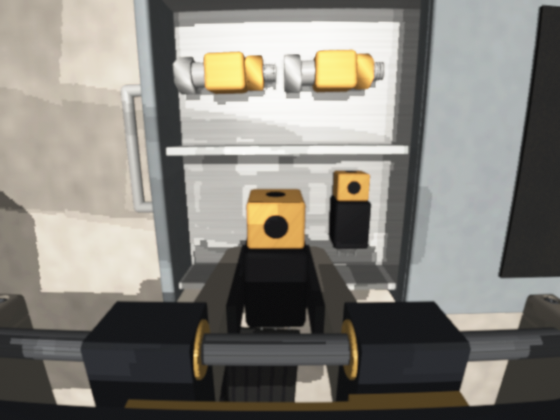

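Run:
```python
from h import *; import pickle
s,d=pickle.load(open("pics/w21.pkl","rb"))
for p,z in [((331,222),.052),((369,222),.052),((166,151),.058),((420,150),.085),((408,150),.058)]: print(p,onz(d,p,z,s).round(4))
```

```text
(331, 222) [ 0.6199 -0.0565  0.052 ]
(369, 222) [ 0.653  -0.0565  0.052 ]
(166, 151) [0.4825 0.0055 0.058 ]
(420, 150) [0.6769 0.0071 0.085 ]
(408, 150) [0.6788 0.0056 0.058 ]
```

```bash
python3 -m handwheel '[[0.015,0.003,0.001,0],[0.02,0.003,0.002,0],[0.015,0.001,0,0],[0.008,0,0,0],[0,0,0,0]]';python3 go.py .577 -.056 .021 0
```

```text
t: 51.17
ee_pos: [0.5784, -0.0563, 0.0825]
tcp_rot: [-2.644, 1.527, 2.068]
contact_force: [-0.1, 0.4, -2.6]
grip_width: 0.0323
tool delta [ 0.0615 -0.0001  0.0021] yaw_y 0.0 toolx [-0.021  0.039 -0.999]
roll 0.0
```

```bash
python3 -m handwheel '[[0.01,0,0.001,0],[0.015,0,0.001,0],[0.015,0,0,0],[0.012,0,0,0],[0.005,0,0,0]]';python3 go.py .577 -.056 .021 0
```

```text
t: 51.58
ee_pos: [0.5793, -0.0565, 0.0257]
tcp_rot: [-2.761, 1.53, 1.953]
contact_force: [0.1, -0.4, -1.6]
grip_width: 0.0316
tool delta [ 0.0048 -0.0022 -0.0004] yaw_y 0.1 toolx [-0.015  0.038 -0.999]
roll 0.002
```

Next I slide gently +x at floor height, so the finger pushes S3 back a little and makes room for the third.

```bash
python3 -m handwheel '[[0.003,0,0,0],[0,0.004,0,0],[0,0.005,0,0],[0,0.005,0,0],[0,0.004,0,0]]';python3 go.py .6 -.056 .019 0
```

```text
t: 52.0
ee_pos: [0.598, -0.0564, 0.0226]
tcp_rot: [-2.733, 1.529, 1.982]
contact_force: [-1.1, 1.1, -1.3]
grip_width: 0.0317
tool delta [ 0.0036  0.0021 -0.0002] yaw_y 0.2 toolx [-0.017  0.038 -0.999]
roll 0.003
```

```bash
python3 -m handwheel '[[0.003,0,0,0],[0.001,0,0,0]]';python3 -m handwheel '[[0,0,0,0],[0,0,0,0],[0,0,0,0]]' 0.58; python3 -m handwheel '[[-0.01,0,0,0],[-0.015,0,0,0],[-0.025,0,0,0],[-0.025,0,0,0],[-0.025,0,0,0],[-0.025,0,0,0],[-0.025,0,0,0],[-0.025,0,0,0],[-0.02,0,0,0],[-0.01,0,0,0]]'
python3 - <<'E'
from look import *
s,d=look("w22",["solenoid1_mid","bay_right"],[.034,.016])
E
```

```text
t: 52.17
ee_pos: [0.6005, -0.0563, 0.0196]
tcp_rot: [-2.805, 1.531, 1.91]
contact_force: [0.3, -0.2, -2.3]
grip_width: 0.0319
t: 52.42
ee_pos: [0.6012, -0.0563, 0.0202]
tcp_rot: [-2.837, 1.531, 1.878]
contact_force: [0.6, -0.0, 0.1]
grip_width: 0.0385
t: 53.25
ee_pos: [0.602, -0.0646, 0.2398]
tcp_rot: [-2.854, 1.532, 1.861]
contact_force: [-0.2, -0.5, 1.2]
grip_width: 0.0384
tcp [ 0.602  -0.0646  0.2398] yaw_y deg 0.15 w 0.0384 tool y [ 1.     0.003 -0.011] z [ 0.002 -0.999 -0.037]
bay_right 0.6 [271.4 185.2] [ 0.5953 -0.0564  0.016 ]
```

View pics/w22.png

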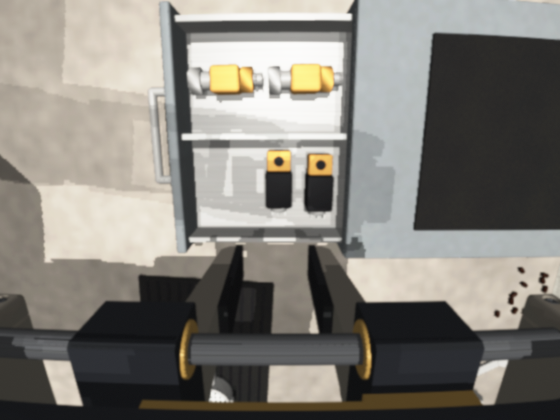

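```bash
python3 - <<'E'
from h import *; import pickle
s,d=pickle.load(open("pics/w22.pkl","rb"))
for p,z in [((182,137),.058),((265,188),.052),((305,190),.052),((333,190),.052),((347,137),.058),((353,130),.085)]: print(p,onz(d,p,z,s).round(4))
E
python3 go.py .39 .385 .24 106
```

```text
(182, 137) [0.4965 0.0049 0.058 ]
(265, 188) [ 0.5887 -0.0537  0.052 ]
(305, 190) [ 0.6355 -0.0559  0.052 ]
(333, 190) [ 0.6683 -0.0557  0.052 ]
(347, 137) [0.6801 0.0051 0.058 ]
(353, 130) [0.68   0.0126 0.085 ]
tool delta [ 0.0165 -0.2102 -0.4496] yaw_y 0.2 toolx [-0.014  0.038 -0.999]
roll -1.847
```

Both solenoids lie flat at (278,185) and (319,185). The push took the drawer back about 14 mm, leaving 92 mm of free floor for the third. Now the knocked solenoid S1 at about (0.388,0.391).

```bash
python3 -m handwheel '[[0,-0.008,-0.015,0],[0,-0.015,-0.03,0],[0,-0.017,-0.035,0],[0,-0.017,-0.037,0],[0,-0.017,-0.037,0],[0,-0.017,-0.037,0],[0,-0.017,-0.037,0],[0,-0.017,-0.037,0],[0,-0.017,-0.037,0],[0,-0.017,-0.037,0],[0,-0.017,-0.035,0],[0,-0.01,-0.025,0]]' 0.45; python3 -m handwheel '[[0,0,0,-0.06],[0,0,0,-0.12],[0,0,0,-0.12],[0,0,0,-0.12],[0,0,0,-0.12],[0,0,0,-0.12],[0,0,0,-0.12],[0,0,0,-0.12],[0,0,0,-0.12],[0,0,0,-0.12],[0,0,0,-0.12],[0,0,0,-0.12]]';python3 go.py .39 .385 .2 106
```

```text
t: 54.4
ee_pos: [0.3937, 0.3388, 0.2343]
tcp_rot: [-2.118, 1.516, 2.587]
contact_force: [0.4, 0.3, 0.9]
grip_width: 0.0504
t: 55.4
ee_pos: [0.3667, 0.3398, 0.2112]
tcp_rot: [-3.065, 1.489, 3.078]
contact_force: [-0.3, 0.3, -0.4]
grip_width: 0.0502
tool delta [0.0095 0.0481 0.0176] yaw_y 82.0 toolx [-0.081  0.005 -0.997]
roll -0.419
```

```bash
python3 -m handwheel '[[0,0.015,0.005,-0.12],[0,0.015,0,-0.12],[0,0.008,0,-0.1],[0,0,0,-0.06],[0,0,0,0]]';python3 go.py .388 .39 .1 106
python3 - <<'E'
from look import *
s,d=look("w23",["solenoid1_mid"],[.022])
a=cv2.imread("pics/w23.png")[120:300,190:370]
cv2.imwrite("pics/c23.png",cv2.resize(a,None,fx=3,fy=3,interpolation=3))
E
```

```text
t: 55.82
ee_pos: [0.364, 0.3748, 0.2012]
tcp_rot: [2.923, 1.476, -3.075]
contact_force: [-0.4, -0.2, -0.4]
grip_width: 0.0505
tool delta [0.0984 0.0058 0.0366] yaw_y 106.3 toolx [-0.095 -0.006 -0.995]
roll 0.005
tcp [0.364  0.3748 0.2012] yaw_y deg 106.3 w 0.0505 tool y [-0.281  0.96   0.021] z [ 0.955  0.281 -0.093]
solenoid1_mid 0.91 [375.6 260. ] [0.3932 0.5149 0.022 ]
solenoid1_mid 0.74 [284.5 232.6] [0.3905 0.3981 0.022 ]
```

View pics/w23.png

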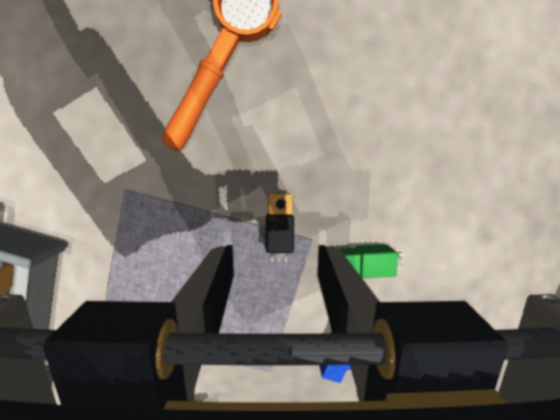

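View pics/c23.png

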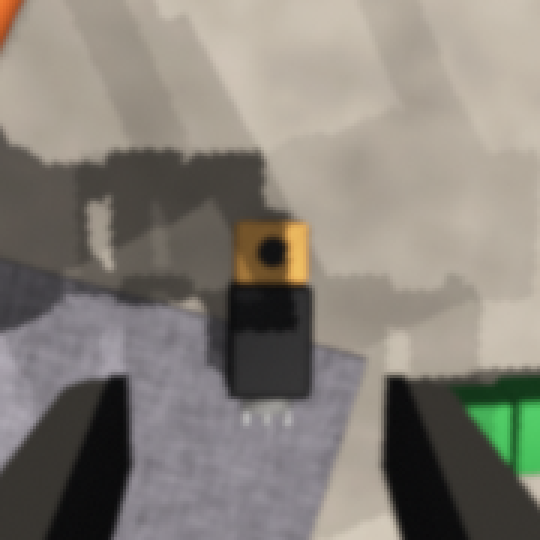

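```bash
python3 - <<'E'
from h import *; import pickle
s,d=pickle.load(open("pics/w23.pkl","rb"))
f=lambda x,y:(190+x/3-.33,120+y/3-.33)
for c in [(271,338),(271,288),(271,395)]: print(onz(d,f(*c),.038,s).round(4))
E
python3 -m handwheel '[[0.01,0.004,0.007,0],[0.015,0.002,0.008,0],[0.015,0,0.008,0],[0.015,0,0.005,0],[0.015,0,0.004,0],[0.01,0,0,0],[0,0,0,0]]';python3 go.py .389 .392 .06 106
```

```text
[0.3876 0.3911 0.038 ]
[0.3692 0.3857 0.038 ]
[0.4091 0.3975 0.038 ]
t: 56.5
ee_pos: [0.3858, 0.3888, 0.1105]
tcp_rot: [2.947, 1.475, -3.071]
contact_force: [-0.0, -0.4, -0.5]
grip_width: 0.0508
tool delta [0.05   0.0013 0.0087] yaw_y 105.1 toolx [-0.096 -0.007 -0.995]
roll -0.015
```

```bash
python3 -m handwheel '[[0.012,0.001,0.005,0],[0.015,0,0.004,0],[0.015,0,0.001,0],[0.012,0,0,0],[0.006,0,0,0]]';python3 go.py .388 .3912 .009 106
```

```text
t: 56.92
ee_pos: [0.3902, 0.3929, 0.0489]
tcp_rot: [2.935, 1.477, -3.089]
contact_force: [-0.2, 0.4, 0.2]
grip_width: 0.0505
tool delta [ 0.04   -0.0019  0.0011] yaw_y 104.8 toolx [-0.094 -0.005 -0.996]
roll -0.021
```

```bash
python3 -m handwheel '[[0.012,-0.001,0.001,0],[0.012,-0.001,0,0],[0.01,0,0,0],[0.005,0,0,0]]';python3 -m handwheel '[[0,0,0,0],[0,0,0,0],[0,0,0,0],[0,0,0,0]]' 1 40
python3 - <<'E'
from look import *
s,d=look("w24",[],[])
E
```

```text
t: 57.25
ee_pos: [0.3883, 0.3914, 0.0078]
tcp_rot: [2.923, 1.478, -3.102]
contact_force: [-0.7, 0.7, -0.1]
grip_width: 0.0508
t: 57.58
ee_pos: [0.3876, 0.3909, 0.0067]
tcp_rot: [2.939, 1.476, -3.087]
contact_force: [-0.1, 0.5, -2.8]
grip_width: 0.0325
tcp [0.3876 0.3909 0.0067] yaw_y deg 104.7 w 0.0325 tool y [-0.254  0.967  0.019] z [ 0.963  0.254 -0.092]
```

View pics/w24.png

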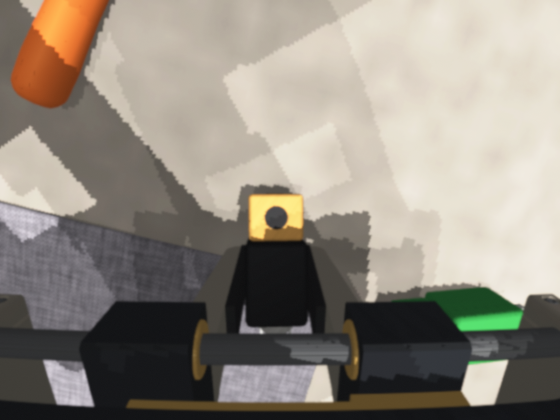

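The last black-coiled solenoid is held. I lift it high, carry it over the right compartment and turn it.

```bash
python3 -m handwheel '[[-0.01,0,0,0],[-0.02,0,0,0],[-0.02,0,0,0],[-0.02,0,0,0],[-0.02,0,0,0],[-0.02,0,0,0],[-0.02,0,0,0],[-0.02,0,0,0],[-0.02,0,0,0],[-0.02,0,0,0],[-0.02,0,0,0],[-0.01,0,0,0]]'; python3 go.py .542 -.056 .2 0;  python3 -m handwheel '[[0,0,0,0.06],[0,0,0,0.12],[0,0,0,0.12],[0,0,0,0.12],[0,0,0,0.12],[0,0,0,0.12],[0,0,0,0.12],[0,0,0,0.12],[0,0,0,0.12],[0,0,0,0.12],[0,0,0,0.12],[0,0,0,0.12]]';  python3 go.py .542 -.056 .2 0
```

```text
t: 58.63
ee_pos: [0.4078, 0.39, 0.244]
tcp_rot: [2.938, 1.478, -3.088]
contact_force: [0.2, -0.0, -1.4]
grip_width: 0.0326
tool delta [ 0.0337 -0.4662  0.0198] yaw_y 104.7 toolx [-0.092 -0.005 -0.996]
roll 1.827
t: 59.63
ee_pos: [0.4069, 0.3881, 0.2517]
tcp_rot: [-1.952, 1.484, -3.127]
contact_force: [0.5, 0.1, -1.9]
grip_width: 0.0325
tool delta [ 0.0402 -0.0428  0.4634] yaw_y 22.8 toolx [-0.087 -0.001 -0.996]
roll 0.397
```

```bash
python3 -m handwheel '[[0,0,0,0.12],[0,0,0,0.12],[0,0,0,0.1],[0,0.01,0.02,0.05],[0,0.012,0.035,0],[0,0.012,0.038,0],[0,0.012,0.038,0],[0,0.012,0.038,0],[0,0.012,0.038,0],[0,0.012,0.038,0],[0,0.012,0.038,0],[0,0.012,0.038,0]]'; python3 go.py .542 -.056 .15 0
```

```text
t: 60.63
ee_pos: [0.5059, 0.058, 0.2446]
tcp_rot: [-1.564, 1.484, 3.138]
contact_force: [0.3, -0.0, -1.7]
grip_width: 0.0323
tool delta [0.0911 0.0453 0.1136] yaw_y -0.6 toolx [-0.087  0.    -0.996]
roll -0.01
```

```bash
python3 -m handwheel '[[-0.01,0.01,0.03,0],[-0.01,0.01,0.03,0],[-0.01,0.01,0.025,0],[-0.012,0.005,0.01,0],[-0.012,0,0.003,0],[-0.012,0,0,0],[-0.012,0,0,0],[-0.012,0,0,0],[-0.012,0,0,0],[-0.012,0,0,0],[-0.012,0,0,0],[0,0,0,0]]'; python3 go.py .542 -.056 .15 0;  python3 -m handwheel '[[0.041,0,0,0],[0,0,0,0],[0.041,0,0,0],[0,0,0,0],[0.041,0,0,0],[0,0,0,0]]';python3 go.py .542 -.056 .15 0
```

```text
t: 61.63
ee_pos: [0.5478, -0.0567, 0.373]
tcp_rot: [-1.531, 1.479, -3.125]
contact_force: [0.3, -0.3, -2.9]
grip_width: 0.0317
tool delta [ 0.2226  0.0145 -0.0013] yaw_y -1.3 toolx [-0.091 -0.001 -0.996]
roll -0.023
t: 62.13
ee_pos: [0.5381, -0.0568, 0.2643]
tcp_rot: [-1.53, 1.481, -3.124]
contact_force: [-1.4, -1.0, -4.1]
grip_width: 0.0318
tool delta [ 0.1135  0.0141 -0.0014] yaw_y -1.4 toolx [-0.09  -0.002 -0.996]
roll -0.024
```

```bash
python3 -m handwheel '[[-0.005,0.01,0,0],[-0.01,0.02,0,0],[-0.01,0.02,0,0],[-0.01,0.02,0,0],[-0.01,0.02,0,0],[-0.01,0.02,0,0],[-0.01,0.02,0,0],[-0.012,0.01,0,0],[-0.012,0,0,0],[-0.012,0,0,0],[0,0,0,0]]'; python3 go.py .542 -.056 .15 0;  python3 -m handwheel '[[0.041,0,0,0],[0,0,0,0],[0.041,0,0,0],[0,0,0,0],[0.041,0,0,0],[0,0,0,0]]';python3 go.py .542 -.056 .15 0
```

```text
t: 63.05
ee_pos: [0.7091, -0.0602, 0.3965]
tcp_rot: [-1.479, 1.514, -3.073]
contact_force: [0.0, -0.0, -1.7]
grip_width: 0.0321
tool delta [ 0.2555 -0.153  -0.0016] yaw_y -1.3 toolx [-0.056 -0.004 -0.998]
roll -0.024
t: 63.55
ee_pos: [0.7097, -0.0609, 0.3]
tcp_rot: [-1.425, 1.53, -3.019]
contact_force: [-0.5, -0.6, -5.2]
grip_width: 0.0321
tool delta [ 0.1567 -0.1615 -0.0019] yaw_y -1.3 toolx [-0.041 -0.005 -0.999]
roll -0.023
```

Large radius plus height straightens the tool. One more cycle.

```bash
python3 -m handwheel '[[-0.012,0,0,0],[-0.012,0,0,0],[-0.012,0,0,0],[-0.012,0,0,0],[-0.012,0,0,0],[-0.012,0,0,0],[-0.012,0,0,0],[-0.012,0,0,0],[-0.012,0,0,0],[0,0,0,0]]';  python3 -m handwheel '[[0.041,0,0,0],[0,0,0,0],[0.041,0,0,0],[0,0,0,0],[0.03,0,0,0],[0,0,0,0]]';python3 go.py .542 -.056 .2 0
```

```text
t: 64.38
ee_pos: [0.7212, -0.0604, 0.4689]
tcp_rot: [0.49, 1.561, -1.104]
contact_force: [-0.5, 0.5, -1.4]
grip_width: 0.0318
t: 64.88
ee_pos: [0.7247, -0.0614, 0.3827]
tcp_rot: [1.195, 1.546, -0.399]
contact_force: [0.5, 0.1, -5.1]
grip_width: 0.0317
tool delta [ 0.1784 -0.187  -0.0027] yaw_y -1.3 toolx [ 0.023 -0.01  -1.   ]
roll -0.023
```

```bash
python3 -m handwheel '[[0.005,-0.01,0,0.02],[0.01,-0.02,0,0],[0.015,-0.02,0,0],[0.015,-0.02,0,0],[0.02,-0.02,0,0],[0.02,-0.02,0,0],[0.02,-0.02,0,0],[0.02,-0.02,0,0],[0.02,-0.015,0,0],[0.01,-0.01,0,0],[0.005,0,0,0],[0,0,0,0]]'; python3 go.py .542 -.056 .1 0
python3 - <<'E'
from look import *
s,d=look("w25",[],[])
E
```

```text
t: 65.88
ee_pos: [0.578, -0.0577, 0.2684]
tcp_rot: [1.434, 1.488, -0.181]
contact_force: [0.7, -0.5, -2.3]
grip_width: 0.0319
tool delta [ 0.1649 -0.0496 -0.0019] yaw_y -2.5 toolx [ 0.081 -0.015 -0.997]
roll -0.044
tcp [ 0.578  -0.0577  0.2684] yaw_y deg -2.54 w 0.0319 tool y [ 0.996 -0.044  0.081] z [-0.045 -0.999  0.011]
```

View pics/w25.png

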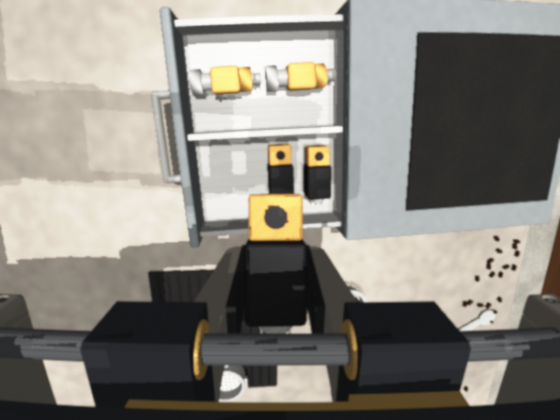

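```bash
python3 -m handwheel '[[0,-0.02,0,-0.02],[0,-0.018,0,-0.02],[0,0,0,0]]';python3 go.py .542 -.056 .1 0;  python3 -m handwheel '[[0.015,0,0,0],[0.02,0,0,0],[0.02,0,0,0],[0.02,0,0,0],[0.01,0,0,0],[0,0,0,0]]';python3 go.py .542 -.056 .1 0;  python3 -m handwheel '[[-0.035,0,0,0],[-0.035,0,0,0],[0,0,0,0]]';python3 go.py .542 -.056 .1 0
```

```text
t: 66.18
ee_pos: [0.5474, -0.0569, 0.2739]
tcp_rot: [1.403, 1.477, -0.171]
contact_force: [-0.1, 0.3, -2.8]
grip_width: 0.032
tool delta [ 0.1726 -0.0214 -0.0036] yaw_y -0.1 toolx [ 0.092 -0.016 -0.996]
roll -0.002
t: 66.68
ee_pos: [0.5727, -0.0597, 0.2014]
tcp_rot: [1.422, 1.453, -0.155]
contact_force: [-1.4, 0.3, -1.6]
grip_width: 0.032
tool delta [ 0.0971 -0.0423 -0.0052] yaw_y -0.3 toolx [ 0.116 -0.018 -0.993]
roll -0.005
t: 66.93
ee_pos: [0.5669, -0.0585, 0.275]
tcp_rot: [1.422, 1.455, -0.155]
contact_force: [2.0, -0.1, -1.5]
grip_width: 0.0321
tool delta [ 0.1709 -0.0448 -0.0053] yaw_y -0.3 toolx [ 0.114 -0.018 -0.993]
roll -0.005
```

```bash
python3 -m handwheel '[[0.02,-0.03,0,0],[0.03,-0.035,0,0],[0.03,-0.035,0,0],[0.03,-0.035,0,0],[0.02,-0.02,0,0],[0,0,0,0]]';python3 go.py .542 -.056 .1 0;  python3 -m handwheel '[[-0.035,0,0,0],[-0.035,0,0,0],[-0.035,0,0,0],[0,0,0,0]]';python3 go.py .542 -.056 .1 0
```

```text
t: 67.43
ee_pos: [0.4385, -0.0609, 0.1356]
tcp_rot: [1.433, 1.429, -0.145]
contact_force: [-1.3, -0.2, -4.0]
grip_width: 0.032
tool delta [ 0.0496  0.0975 -0.0064] yaw_y -0.3 toolx [ 0.14 -0.02 -0.99]
roll -0.005
t: 67.77
ee_pos: [0.4271, -0.0591, 0.2474]
tcp_rot: [1.435, 1.43, -0.144]
contact_force: [1.8, -0.1, -1.3]
grip_width: 0.0319
tool delta [ 0.1618  0.0933 -0.007 ] yaw_y -0.4 toolx [ 0.138 -0.02  -0.99 ]
roll -0.007
```

```bash
python3 -m handwheel '[[0,0.02,0,0],[0,0.03,0,0],[0,0.03,0,0],[0,0.02,0,0],[0,0,0,0]]';python3 go.py .542 -.056 .1 0;  python3 -m handwheel '[[0,0,0,0.12],[0,0,0,0.12],[0,0,0,0.12],[0,0,0,0.12],[0,0,0,0.12],[0,0,0,-0.12],[0,0,0,-0.12],[0,0,0,-0.12],[0,0,0,-0.12],[0,0,0,-0.12],[0,0,0,0]]';python3 go.py .542 -.056 .1 0
```

```text
t: 68.18
ee_pos: [0.5408, -0.0605, 0.2767]
tcp_rot: [1.441, 1.408, -0.14]
contact_force: [-0.4, -0.2, -2.2]
grip_width: 0.0319
tool delta [ 0.1744 -0.0273 -0.0082] yaw_y -0.4 toolx [ 0.161 -0.023 -0.987]
roll -0.008
t: 69.1
ee_pos: [0.5547, -0.0606, 0.291]
tcp_rot: [1.463, 1.39, -0.134]
contact_force: [-0.7, -0.5, -2.0]
grip_width: 0.0318
tool delta [ 0.1855 -0.0467 -0.008 ] yaw_y -1.4 toolx [ 0.178 -0.024 -0.984]
roll -0.025
```

```bash
python3 -m handwheel '[[0.015,-0.03,0,0],[0.025,-0.035,0,0],[0.03,-0.035,0,0],[0.03,-0.03,0,0],[0.03,-0.02,0,0],[0.02,-0.01,0,0],[0.01,0,0,0],[0,0,0,0]]';python3 go.py .542 -.056 .1 0;  python3 -m handwheel '[[0,0,0,0.12],[0,0,0,0.12],[0,0,0,0.12],[0,0,0,0.12],[0,0,0,0.12],[0,0,0,-0.12],[0,0,0,-0.12],[0,0,0,-0.12],[0,0,0,-0.12],[0,0,0,-0.12],[0,0,0,0]]';python3 go.py .542 -.056 .1 0
```

```text
t: 69.77
ee_pos: [0.432, -0.0599, 0.1073]
tcp_rot: [1.502, 1.371, -0.131]
contact_force: [-0.4, 0.3, -1.3]
grip_width: 0.0322
tool delta [ 0.0287  0.106  -0.0109] yaw_y -3.5 toolx [ 0.196 -0.026 -0.98 ]
roll -0.06
t: 70.68
ee_pos: [0.4487, -0.0616, 0.1221]
tcp_rot: [1.543, 1.351, -0.13]
contact_force: [0.5, -0.4, -2.8]
grip_width: 0.032
tool delta [ 0.0416  0.0851 -0.0154] yaw_y -5.9 toolx [ 0.217 -0.028 -0.976]
roll -0.102
```

```bash
cat > qq.py <<'E'
from h import *
s=read_state(); R=yawof(s); print("q",s["q"].round(4),"dq",s["dq"].round(3),"tcp",s["ee_pos"].round(4),"tx",R[:,0].round(3))
E
python3 qq.py; python3 -m handwheel '[[0,0,0,0.1]]'>/dev/null; python3 qq.py;python3 -m handwheel '[[0,0,0,-0.1]]'>/dev/null; python3 qq.py;python3 -m handwheel '[[0,0,0,0]]'>/dev/null; python3 qq.py;python3 -m handwheel '[[0,0,0,0]]'>/dev/null; python3 qq.py;python3 -m handwheel '[[0,0,0.02,0]]'>/dev/null; python3 qq.py;python3 -m handwheel '[[0,0,-0.02,0]]'>/dev/null; python3 qq.py;python3 -m handwheel '[[0,0,0,0]]'>/dev/null; python3 qq.py
```

```text
q [-0.1417  0.1063  2.2345  0.0045  0.5806 -0.0422] dq [ 0.002 -0.019 -0.029  0.001  0.016  0.186] tcp [ 0.4487 -0.0616  0.1221] tx [ 0.217 -0.028 -0.976]
q [-0.1416  0.1051  2.2321  0.0045  0.582   0.0621] dq [ 0.003 -0.012 -0.031  0.002  0.019  1.336] tcp [ 0.4502 -0.0618  0.1235] tx [ 0.219 -0.029 -0.975]
q [-0.1415  0.1039  2.2298  0.0045  0.5833 -0.0187] dq [ 1.000e-03 -1.300e-02 -2.400e-02 -2.000e-03  1.900e-02 -1.529e+00] tcp [ 0.4516 -0.0619  0.1248] tx [ 0.221 -0.029 -0.975]
q [-0.1413  0.1029  2.2279  0.0045  0.5845 -0.0168] dq [ 0.003 -0.011 -0.021  0.002  0.013  0.358] tcp [ 0.4528 -0.062   0.1259] tx [ 0.222 -0.029 -0.975]
q [-0.1413  0.1021  2.2263  0.0046  0.5853 -0.01  ] dq [-0.    -0.009 -0.017  0.001  0.012 -0.003] tcp [ 0.4538 -0.0621  0.1268] tx [ 0.224 -0.029 -0.974]
q [-0.1915  0.1024  2.2241  0.0266  0.5867 -0.0736] dq [-0.68   0.005 -0.03   0.271  0.015 -0.851] tcp [ 0.452  -0.0807  0.1275] tx [ 0.225 -0.029 -0.974]
q [-0.1479  0.1013  2.2234  0.0047  0.5864 -0.0043] dq [ 7.740e-01 -1.500e-02 -3.000e-03 -2.730e-01  1.000e-03  1.118e+00] tcp [ 0.4552 -0.0654  0.1283] tx [ 0.226 -0.031 -0.974]
q [-0.1473  0.1008  2.2225  0.0046  0.587   0.0042] dq [-0.121 -0.004 -0.013  0.003  0.003 -0.107] tcp [ 0.4558 -0.0652  0.1288] tx [ 0.227 -0.031 -0.973]
```

```bash
python3 -m handwheel '[[0,0,0,0],[0,0,0,0],[0,0,0,0],[0,0,0,0],[0,0,0,0],[0,0,0,0],[0,0,0,0],[0,0,0,0]]'>/dev/null; python3 qq.py; for i in 1 2 3; do python3 -m handwheel '[[0,0.02,0,0]]'>/dev/null; python3 qq.py; done; for i in 1 2 3; do python3 -m handwheel '[[0,0,0,0]]'>/dev/null; python3 qq.py; done
```

```text
q [-0.1465  0.1     2.221   0.0051  0.5884  0.012 ] dq [ 0.002 -0.     0.002  0.001  0.001  0.002] tcp [ 0.4566 -0.0648  0.1297] tx [ 0.228 -0.031 -0.973]
q [-0.1472  0.121   2.1853  0.0053  0.6085  0.0112] dq [-0.009  0.289 -0.559  0.003  0.222 -0.013] tcp [ 0.4719 -0.0674  0.1327] tx [ 0.223 -0.03  -0.974]
q [-0.1479  0.1434  2.144   0.0054  0.6277  0.0104] dq [-0.009  0.262 -0.457  0.003  0.245 -0.007] tcp [ 0.4912 -0.0705  0.1373] tx [ 0.223 -0.03  -0.974]
q [-0.1486  0.1662  2.102   0.0055  0.648   0.0097] dq [-0.009  0.276 -0.516 -0.001  0.233 -0.009] tcp [ 0.5103 -0.0736  0.1417] tx [ 0.222 -0.03  -0.975]
q [-0.1486  0.1684  2.0958  0.0056  0.6472  0.0097] dq [ 0.001 -0.017  0.062 -0.     0.014  0.002] tcp [ 0.5147 -0.0743  0.1432] tx [ 0.226 -0.03  -0.974]
q [-0.1486  0.1692  2.0954  0.0056  0.6475  0.0097] dq [-0.     0.016 -0.043  0.002 -0.012  0.   ] tcp [ 0.5147 -0.0743  0.143 ] tx [ 0.225 -0.03  -0.974]
q [-0.1486  0.1693  2.0956  0.0056  0.6473  0.0097] dq [ 0.001  0.002  0.014 -0.001  0.009  0.   ] tcp [ 0.5146 -0.0743  0.1428] tx [ 0.225 -0.03  -0.974]
```

```bash
python3 -m handwheel '[[0,-0.005,0,0],[0,-0.012,0,0],[0,-0.025,0,0],[0,-0.041,0,0],[0,0,0,0]]'>/dev/null; python3 qq.py;  python3 -m handwheel '[[0,0.041,0,0],[0,0.025,0,0],[0,0.012,0,0],[0,0.005,0,0],[0,0,0,0]]'>/dev/null; python3 qq.py
```

```text
q [-0.1451  0.0719  2.2806  0.0048  0.5662  0.0136] dq [ 0.     0.029 -0.133 -0.001 -0.023 -0.002] tcp [ 0.4257 -0.0597  0.1204] tx [ 0.219 -0.029 -0.975]
q [-0.1483  0.1607  2.1247  0.0055  0.6445  0.0099] dq [-0.001 -0.005  0.02  -0.     0.001  0.   ] tcp [ 0.4964 -0.0714  0.1353] tx [ 0.208 -0.028 -0.978]
```

```bash
python3 -m handwheel '[[0,-0.012,0,0],[0,-0.025,0,0],[0,-0.041,0,0],[0,0.041,0,0],[0,0.025,0,0],[0,0.012,0,0],[0,-0.012,0,0],[0,-0.025,0,0],[0,-0.041,0,0],[0,0.041,0,0],[0,0.025,0,0],[0,0.012,0,0]]'>/dev/null; python3 qq.py;  python3 -m handwheel '[[0,-0.012,0,0],[0,-0.025,0,0],[0,-0.041,0,0],[0,0.041,0,0],[0,0.025,0,0],[0,0.012,0,0],[0,-0.012,0,0],[0,-0.025,0,0],[0,-0.041,0,0],[0,0.041,0,0],[0,0.025,0,0],[0,0.012,0,0]]'>/dev/null; python3 qq.py
```

```text
q [-0.1477  0.1353  2.2742  0.0053  0.6338  0.0102] dq [-0.005  0.154 -0.29   0.001  0.045 -0.007] tcp [ 0.3949 -0.0561  0.0925] tx [ 0.098 -0.011 -0.995]
q [-0.1472  0.1086  2.3317  0.0053  0.6159  0.011 ] dq [-0.007  0.173 -0.33   0.001  0.037 -0.008] tcp [ 0.3629 -0.0512  0.0853] tx [ 0.085 -0.009 -0.996]
```

```bash
python3 -m handwheel '[[0,0.041,0,0],[0,0.041,0,0],[0,0.03,0,0],[0,0.02,0,0],[0,0.01,0,0],[0,0.004,0,0],[0,0,0,0]]'>/dev/null; python3 qq.py;  python3 -m handwheel '[[0,-0.012,0,0],[0,-0.025,0,0],[0,-0.041,0,0],[0,0.041,0,0],[0,0.041,0,0],[0,0.025,0,0],[0,0.012,0,0],[0,0.004,0,0],[0,0,0,0]]'>/dev/null; python3 qq.py
```

```text
q [-0.1521  0.3043  1.9895  0.0053  0.727   0.0069] dq [ 0.001  0.014 -0.043 -0.001 -0.002  0.002] tcp [ 0.5396 -0.0799  0.1083] tx [ 0.12  -0.015 -0.993]
q [-0.1527  0.3452  1.9698  0.0051  0.7635  0.0064] dq [-0.001 -0.009  0.017  0.001  0.002  0.001] tcp [ 0.533  -0.0792  0.092 ] tx [ 0.063 -0.006 -0.998]
```

```bash
python3 -m handwheel '[[-0.035,0,0,0],[-0.02,0,0,0],[-0.01,0,0,0],[0,0,0,0]]'>/dev/null; python3 qq.py;  python3 -m handwheel '[[0,-0.012,0,0],[0,-0.025,0,0],[0,-0.041,0,0],[0,0.041,0,0],[0,0.041,0,0],[0,0.025,0,0],[0,0.012,0,0],[0,0.004,0,0],[0,0,0,0]]'>/dev/null; python3 qq.py
```

```text
q [-0.153   0.2415  1.9339  0.0045  0.9076  0.0069] dq [ 0.    -0.009  0.029  0.    -0.02  -0.001] tcp [ 0.5245 -0.0781  0.1577] tx [ 0.058 -0.005 -0.998]
q [-0.1536  0.2943  1.9235  0.0044  0.9232  0.0061] dq [-0.001  0.005  0.021 -0.    -0.004  0.   ] tcp [ 0.5184 -0.0774  0.1336] tx [ 0.001  0.003 -1.   ]
```

The tool is upright again (abrupt reversals correct the tilt). Now I align over the free floor.

```bash
python3 go.py .5425 -.056 .1 0; python3 -m handwheel '[[0,0.008,-0.007,0],[0,0.008,-0.007,0],[0,0.005,-0.005,0],[0,0.002,0,0],[0,0,0,0],[0,0,0,0]]'; python3 go.py .5425 -.056 .08 0
python3 - <<'E'
from look import *
s,d=look("w26",[],[])
E
```

```text
tool delta [ 0.0337  0.0203 -0.0249] yaw_y -9.3 toolx [ 0.001  0.003 -1.   ]
roll -0.162
t: 78.18
ee_pos: [0.5445, -0.0596, 0.1333]
tcp_rot: [-2.914, 1.567, 1.637]
contact_force: [-0.0, -0.2, -1.9]
grip_width: 0.032
tool delta [ 0.0533 -0.0025 -0.0031] yaw_y -9.3 toolx [-0.     0.004 -1.   ]
roll -0.162
tcp [ 0.5445 -0.0596  0.1333] yaw_y deg -9.27 w 0.032 tool y [ 0.987 -0.161 -0.001] z [-0.161 -0.987 -0.004]
```

View pics/w26.png

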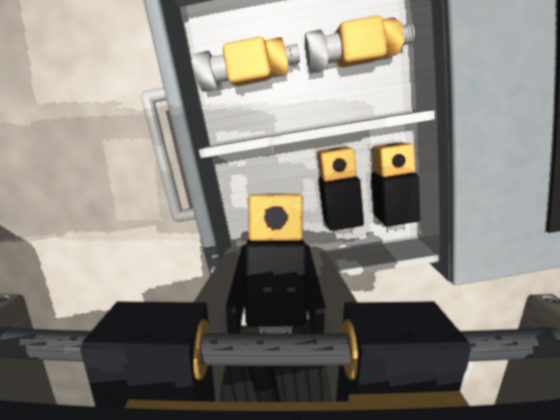

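```bash
python3 - <<'E'
from h import *; import pickle
s,d=pickle.load(open("pics/w26.pkl","rb"))
for p,z in [((321,180),.052),((328,226),.052),((201,154),.058),((434,116),.058)]: print(p,onz(d,p,z,s).round(4))
E
python3 -m handwheel '[[0,0,0,-0.05],[0,0,0,-0.06],[0,0,0,-0.05],[0,0,0,0],[0,0,0,0]]';python3 go.py .5425 -.056 .08 0
```

```text
(321, 180) [ 0.5873 -0.032   0.052 ]
(328, 226) [ 0.5884 -0.0723  0.052 ]
(201, 154) [0.497  0.0048 0.058 ]
(434, 116) [0.6785 0.0049 0.058 ]
t: 78.65
ee_pos: [0.5431, -0.0601, 0.1336]
tcp_rot: [-2.926, 1.567, 1.79]
contact_force: [0.2, -0.8, -2.2]
grip_width: 0.0318
tool delta [ 0.0536 -0.0005 -0.0039] yaw_y 0.2 toolx [-0.001  0.004 -1.   ]
roll 0.003
```

```bash
python3 -m handwheel '[[0.01,0,-0.002,0],[0.015,0,-0.002,0],[0.015,0,0,0],[0.015,0,0,0],[0.012,0,0,0],[0.01,0,0,0],[0.005,0,0,0],[0,0,0,0]]';python3 go.py .5425 -.056 .023 0
```

```text
t: 79.32
ee_pos: [0.5425, -0.0554, 0.0454]
tcp_rot: [2.958, 1.567, 1.379]
contact_force: [-0.1, -0.7, -2.5]
grip_width: 0.0321
tool delta [ 0.0224 -0.0001  0.0006] yaw_y -0.5 toolx [ 0.001  0.003 -1.   ]
roll -0.008
```

```bash
python3 -m handwheel '[[0.008,0,0,0],[0.008,0,0,0],[0.004,0,0,0]]';python3 -m handwheel '[[0.002,0,0,0]]';python3 -m handwheel '[[0.002,0,0,0]]'
```

```text
t: 79.57
ee_pos: [0.5437, -0.0554, 0.025]
tcp_rot: [2.389, 1.566, 0.809]
contact_force: [0.2, -1.2, -2.6]
grip_width: 0.032
t: 79.65
ee_pos: [0.5444, -0.0559, 0.0232]
tcp_rot: [2.12, 1.566, 0.54]
contact_force: [-1.3, -6.5, 19.2]
grip_width: 0.0312
t: 79.73
ee_pos: [0.5463, -0.0564, 0.0225]
tcp_rot: [1.825, 1.563, 0.245]
contact_force: [-0.8, -2.5, 21.2]
grip_width: 0.032
```

```bash
python3 -m handwheel '[[0,0,0,0],[0,0,0,0],[0,0,0,0]]' 0.58; python3 -m handwheel '[[-0.008,0,0,0],[-0.015,0,0,0],[-0.02,0,0,0],[-0.02,0,0,0],[-0.02,0,0,0],[-0.02,0,0,0],[-0.02,0,0,0],[-0.02,0,0,0],[-0.01,0,0,0],[0,0,0,0]]'
python3 - <<'E'
from look import *
s,d=look("w27",[],[])
a=cv2.imread("pics/w27.png")
E
python3 qq.py
```

```text
t: 79.98
ee_pos: [0.5486, -0.0569, 0.0239]
tcp_rot: [1.695, 1.559, 0.115]
contact_force: [-0.6, 0.6, -0.3]
grip_width: 0.0382
t: 80.82
ee_pos: [0.5449, -0.0564, 0.1874]
tcp_rot: [1.765, 1.561, 0.185]
contact_force: [0.8, -0.0, -0.4]
grip_width: 0.0385
tcp [ 0.5449 -0.0564  0.1874] yaw_y deg -0.53 w 0.0385 tool y [ 1.    -0.009  0.01 ] z [-0.009 -1.    -0.002]
q [-0.1078  0.2583  1.835   0.0034  1.0391 -0.1003] dq [-0.001  0.033  0.025 -0.    -0.025  0.002] tcp [ 0.5447 -0.0564  0.1865] tx [ 0.01   0.002 -1.   ]
```

View pics/w27.png

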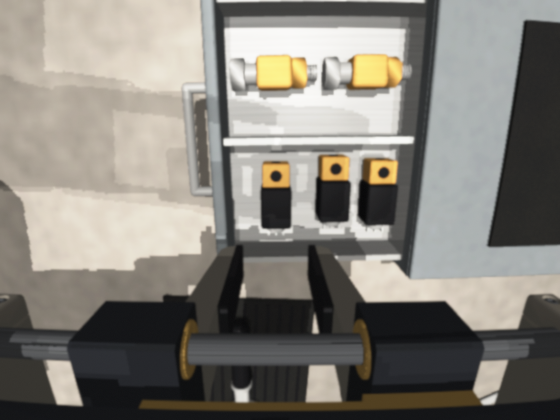

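All three solenoids lie flat in the right compartment: (276,200), (334,190), (379,190). Both steam valves are in the left one. I back off in front of the drawer, close the fingers and check the whole scene.

```bash
python3 -m handwheel '[[0,-0.01,-0.005,0],[0,-0.02,-0.01,0],[0,-0.025,-0.012,0],[0,-0.025,-0.012,0],[0,-0.025,-0.012,0],[0,-0.02,-0.008,0],[0,-0.015,-0.003,0],[0,-0.005,0,0],[0,0,0,0]]' 1 40; python3 go.py .40 .006 .1 0
python3 - <<'E'
from look import *
s,d=look("s28",["portafilter1_head","portafilter1_end","drawer_pull","drawer_face"],[.021,.02,.046,.039],"side",.5)
s,d=look("w28",["drawer_pull","drawer_face"],[.046,.039])
E
```

```text
t: 81.62
ee_pos: [0.3811, 0.0108, 0.1734]
tcp_rot: [-1.797, 1.56, 2.905]
contact_force: [0.0, 0.3, -0.3]
grip_width: 0.0003
tool delta [0.0732 0.0198 0.0048] yaw_y -0.6 toolx [-0.011  0.003 -1.   ]
roll -0.01
tcp [0.3811 0.0108 0.1734] yaw_y deg -0.59 w 0.0003 tool y [ 1.    -0.01  -0.011] z [-0.01  -1.    -0.002]
portafilter1_head 0.62 [307.  137.5] [ 0.497  -0.4131  0.021 ]
portafilter1_head 0.6 [368.8 300.3] [0.1592 0.2974 0.021 ]
portafilter1_end 0.76 [312.3 276.2] [0.3174 0.2539 0.02  ]
portafilter1_end 0.63 [291.9 164.6] [ 0.505  -0.2304  0.02  ]
drawer_pull 0.63 [283.2 201.1] [4.7e-01 4.0e-04 4.6e-02]
drawer_face 0.72 [276.5 203.5] [0.4888 0.0087 0.039 ]
drawer_face 0.69 [179.  232.4] [0.7206 0.2117 0.039 ]
tcp [0.3843 0.0103 0.1744] yaw_y deg -0.65 w 0.0006 tool y [ 1.    -0.011 -0.008] z [-0.011 -1.    -0.002]
drawer_pull 0.86 [358.4 209.3] [0.4666 0.0052 0.046 ]
drawer_face 0.79 [377.2 208.8] [0.4878 0.0036 0.039 ]
```

View pics/s28.png

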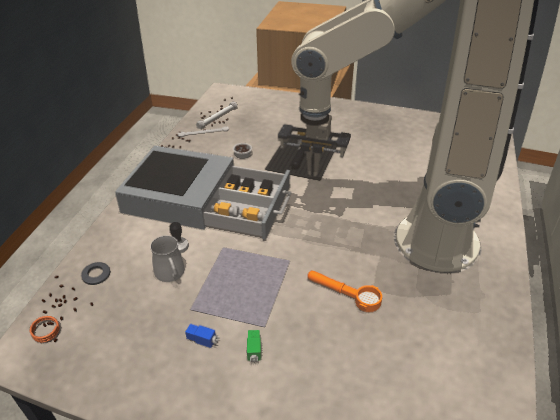

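View pics/w28.png

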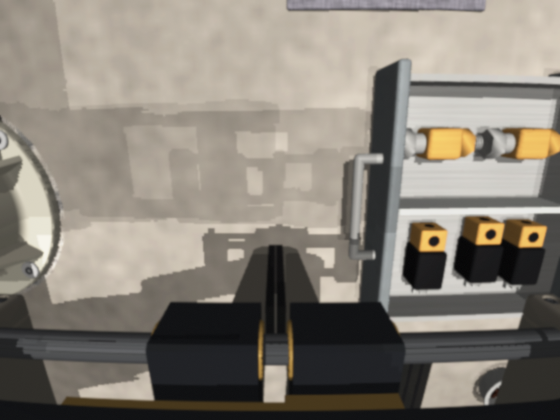

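The parts mat is empty, all five valves are in the drawer, and the bystanders are unmoved. The drawer bar is at about x=0.466. I lower the closed fingers in front of it.

```bash
python3 -m handwheel '[[0.012,0.006,0.002,0.01],[0.02,0.006,0.002,0],[0.02,0.002,0.001,0],[0.02,0,0,0],[0.02,0,0,0],[0.02,0,0,0],[0.015,0,0,0],[0.01,0,0,0],[0,0,0,0]]'; python3 go.py .42 .006 .03 0
```

```text
t: 82.77
ee_pos: [0.4046, 0.0041, 0.0327]
tcp_rot: [-3.063, 1.568, 1.625]
contact_force: [-0.7, 0.1, 0.4]
grip_width: 0.0004
tool delta [ 0.0027  0.0153 -0.0023] yaw_y -1.4 toolx [-0.     0.003 -1.   ]
roll -0.024
```

Push slowly until the bar is touched.

```bash
python3 -m handwheel '[[0,0.008,0,0],[0,0.01,0,0],[0,0.01,0,0]]'; python3 -m handwheel '[[0,0.008,0,0],[0,0.008,0,0]]'; python3 -m handwheel '[[0,0.008,0,0],[0,0.008,0,0]]'
```

```text
t: 83.02
ee_pos: [0.4335, 0.0031, 0.0329]
tcp_rot: [-2.37, 1.567, 2.318]
contact_force: [0.1, 0.6, -0.7]
grip_width: 0.0003
t: 83.18
ee_pos: [0.4525, 0.0027, 0.034]
tcp_rot: [-2.715, 1.568, 1.972]
contact_force: [-2.5, 1.4, -1.4]
grip_width: 0.0004
t: 83.35
ee_pos: [0.471, 0.0023, 0.0347]
tcp_rot: [-3.069, 1.568, 1.618]
contact_force: [-1.5, 0.8, -0.7]
grip_width: 0.0003
```

```bash
python3 -m handwheel '[[0,0.01,0,0],[0,0.012,0,0],[0,0.012,0,0],[0,0.012,0,0],[0,0.012,0,0],[0,0.012,0,0],[0,0.01,0,0]]'; python3 go.py .62 .006 .033 0
```

```text
t: 83.93
ee_pos: [0.5581, 0.001, 0.035]
tcp_rot: [-2.926, 1.567, 1.762]
contact_force: [-1.7, 2.1, -1.4]
grip_width: 0.0004
tool delta [ 0.002   0.0617 -0.0065] yaw_y -1.4 toolx [-0.001  0.004 -1.   ]
roll -0.025
```

```bash
python3 -m handwheel '[[0,0.01,0,0],[0,0.01,0,0],[0,0.008,0,0],[0,0.006,0,0]]'; python3 -m handwheel '[[0,0.005,0,0],[0,0.005,0,0]]';python3 -m handwheel '[[0,0.005,0,0]]'
```

```text
t: 84.27
ee_pos: [0.5973, 0.0003, 0.0352]
tcp_rot: [2.938, 1.567, 1.342]
contact_force: [-3.0, 1.4, -1.6]
grip_width: 0.0002
t: 84.43
ee_pos: [0.6078, 0.0001, 0.035]
tcp_rot: [-2.933, 1.566, 1.754]
contact_force: [-8.4, 2.9, 7.1]
grip_width: 0.0005
t: 84.52
ee_pos: [0.6116, 0.0, 0.0348]
tcp_rot: [-2.359, 1.565, 2.328]
contact_force: [-6.4, 0.4, 5.3]
grip_width: 0.0001
```

The catch is resisting; continue in small steps.

```bash
python3 -m handwheel '[[0,0.005,0,0]]';python3 -m handwheel '[[0,0.005,0,0]]';python3 -m handwheel '[[0,0.005,0,0]]';python3 -m handwheel '[[0,0.003,0,0]]'
```

```text
t: 84.6
ee_pos: [0.6159, -0.0, 0.0348]
tcp_rot: [-2.168, 1.563, 2.52]
contact_force: [-1.6, 1.2, 2.1]
grip_width: 0.0005
t: 84.68
ee_pos: [0.6211, -0.0002, 0.0348]
tcp_rot: [-2.142, 1.563, 2.545]
contact_force: [-0.4, -0.4, 0.2]
grip_width: 0.0006
t: 84.77
ee_pos: [0.6265, -0.0004, 0.0349]
tcp_rot: [-2.134, 1.563, 2.554]
contact_force: [-18.0, 0.3, 3.7]
grip_width: 0.0004
t: 84.85
ee_pos: [0.6264, -0.0005, 0.0345]
tcp_rot: [-1.852, 1.556, 2.835]
contact_force: [-23.9, 1.9, 21.1]
grip_width: 0.0004
```

The catch snapped and the drawer is against its stop (force rose to 24 N). I back off and check.

```bash
python3 -m handwheel '[[0,-0.01,0,0],[0,-0.015,0,0],[0,-0.02,0,0],[0,-0.025,0,0],[-0.01,-0.025,0,0],[-0.02,-0.02,0,0],[-0.025,-0.02,0,0],[-0.03,-0.02,0,0],[-0.03,-0.02,0,0],[-0.03,-0.01,0,0],[-0.02,0,0,0],[0,0,0,0]]'
python3 - <<'E'
from look import *
s,d=look("s29",["portafilter1_head","portafilter1_end","drawer_pull","drawer_face"],[.021,.02,.046,.039],"side",.5)
s,d=look("w29",["drawer_pull","drawer_face","unit_front"],[.046,.039,0])
s,d=look("c29",["portafilter1_head","portafilter1_end","drawer_pull","drawer_face","tamper_mid","milk_jug_mid","filter_basket_mid"],[.021,.02,.046,.039,.045,.05,.014],"scene",.5)
E
```

```text
t: 85.85
ee_pos: [0.4386, 0.0023, 0.2074]
tcp_rot: [-1.99, 1.565, 2.697]
contact_force: [0.9, 0.7, 0.6]
grip_width: 0.0003
tcp [0.4386 0.0023 0.2074] yaw_y deg -1.45 w 0.0003 tool y [ 1.    -0.025 -0.006] z [-0.025 -1.    -0.002]
portafilter1_head 0.95 [371.3 300. ] [0.1532 0.2948 0.021 ]
portafilter1_head 0.52 [312.3 140.9] [ 0.4728 -0.3956  0.021 ]
portafilter1_end 0.61 [291.2 164.4] [ 0.5076 -0.2309  0.02  ]
portafilter1_end 0.61 [313.5 273.5] [0.3167 0.2434 0.02  ]
drawer_pull 0.89 [229.4 191.2] [ 0.6447 -0.0013  0.046 ]
drawer_face 0.82 [221.8 196.3] [0.6621 0.021  0.039 ]
tcp [0.436  0.0024 0.202 ] yaw_y deg -1.45 w 0.0006 tool y [ 1.    -0.025 -0.015] z [-0.025 -1.    -0.002]
drawer_pull 0.94 [466.3 190.5] [0.6411 0.0069 0.046 ]
drawer_face 0.96 [488.7 190.2] [0.6712 0.0052 0.039 ]
unit_front 0.59 [472.1 180.4] [0.675  0.0086 0.    ]
tcp [0.4361 0.0024 0.2022] yaw_y deg -1.45 w 0.0003 tool y [ 1.    -0.025 -0.015] z [-0.025 -1.    -0.002]
portafilter1_head 0.96 [397.1 212.6] [0.1582 0.294  0.021 ]
portafilter1_head 0.7 [181.  154.7] [ 0.4961 -0.395   0.021 ]
portafilter1_head 0.61 [154.8 206.2] [ 0.6952 -0.2625  0.021 ]
portafilter1_end 0.9 [349.6 240.7] [0.3498 0.2542 0.02  ]
portafilter1_end 0.79 [210.7 179.8] [ 0.4946 -0.2266  0.02  ]
drawer_pull 0.65 [217.4 242.4] [ 0.6457 -0.0016  0.046 ]
drawer_face 0.67 [212.1 250.6] [0.6721 0.0055 0.039 ]
drawer_face 0.65 [211.4 180.2] [ 0.5032 -0.2085  0.039 ]
tamper_mid 0.95 [253.  313.7] [0.7182 0.2298 0.045 ]
filter_basket_mid 0.59 [153.3 207. ] [ 0.6986 -0.2689  0.014 ]
```

View pics/s29.png

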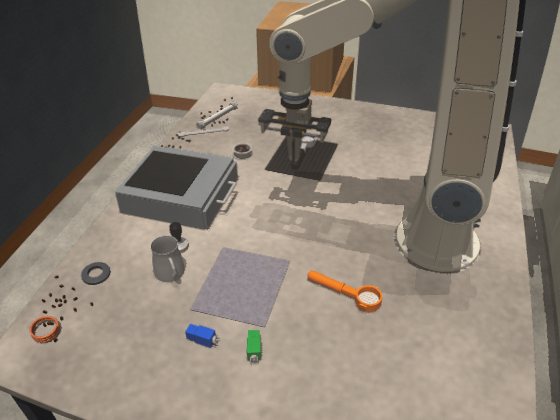

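View pics/w29.png

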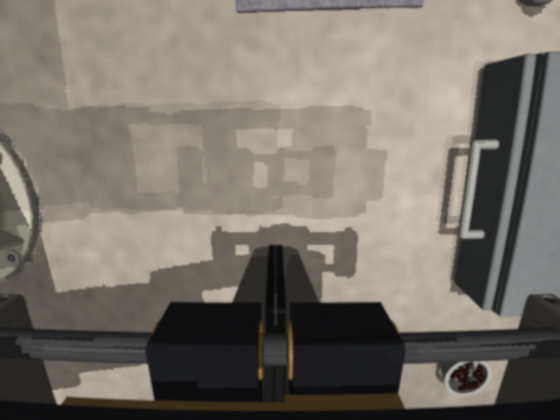

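View pics/c29.png

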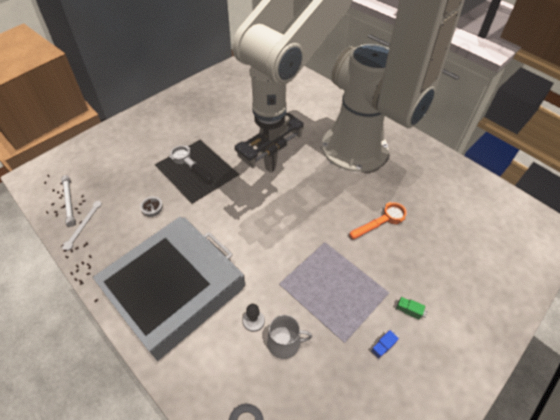

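The drawer front is flush: bar (478,190) and panel edge just off the unit in the wrist view, face x ≈ 0.671 against the 0.669 expected at home. The portafilter is on the mat and the bystanders stand where they were. I hand in.

```bash
python3 -m handwheel '[[0,0,0,0],[0,0,0,0],[0,0,0,0]]'; python3 -c "
from cell import *
print(sign_off())"
```

```text
t: 86.95
ee_pos: [0.4365, 0.0024, 0.2033]
tcp_rot: [-1.757, 1.558, 2.93]
contact_force: [0.2, -0.5, -0.4]
grip_width: 0.0006
the job is handed in; nothing more can be done
None
```

I did the whole job and handed it in at about 87 s of the 210 s; sign-off reports no verdict.

**Portafilter:** there was only one. It is right way up on the rubber mat, head and handle end inside the outline. It touched down gently, with about 34 N peak at the wrist.

**Valves:** two steam valves lie in the left compartment and three black-coiled solenoids in the right. I last saw them just before closing the drawer; all looked flat and the parts mat was empty.

**Drawer:** I pushed it in slowly. The catch resisted, snapped in, and the wrist force then rose to about 24 N at the stop. The wrist and scene cameras put the drawer face at x ≈ 0.671–0.672, against 0.669 expected fully home. The side camera read 0.662, but with a doubtful y reading, so I trust it less.

**What went wrong along the way:**
- My first descent nudged the portafilter and drawer about 9 mm.
- The tool's tilt drifted during fast moves and had to be worked back upright.
- One solenoid was knocked aside before I reached it, so I located it again.
- Making room for the third solenoid pushed the drawer in about 14 mm.

**Bystanders:** the tamper and filter basket measured within a few mm of the start. The jug got no final measurement, but looked unmoved in the pictures. The orange, blue and green look-alikes were not touched.

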